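# Release the mosaic pillar from the ratchet clamp and stand it on the cork mat

## Robot

A 6-joint arm with a two-finger parallel gripper is mounted at the origin on the work surface. World frame = base frame: x ahead of the robot, y to its left, z up, the work surface at z = 0. Lengths are in m, angles in rad, forces in N, time in s.
With the tool pointing down it reaches from about 0.4 to 0.825 m from the base axis. Payload 7 kg.
Tool frame: the origin (TCP) lies at the very end of the fingers, on their centre line; the grasp point (between the pads) lies 19 mm behind it (grip_depth is the distance from the TCP to the grasp point, in m); z points along the fingers, y is the direction in which the jaws open and shut (so a half turn about z gives the same grasp; the last joint's range is limited). The gripper opens to 88 mm and grips with 3 to 60 N. Pads are 19 mm wide; open, the fingers measure 130 mm over their backs; the gripper's body (78 mm by 193 mm) begins 47 mm behind the grasp point.
Start: joints at [-1.017, 0.359, 0.012, 0, -1.224, -0.288], TCP at [0.177, -0.651, 0.227] pointing down, gripper open.
Joint ranges: [-3.07, 3.07], [-1.43, 2.12], [-1.02, 1.25], [-3.03, 1.67], [-3.05, -0], [-3.03, 3.03]. Speed limits (rad/s): [2.39, 2.39, 3.01, 3.14, 3.14, 3.14].

## Interface

Orientations are given as [roll, pitch, yaw] about the fixed x, y, z axes, in that order (R = Rz(yaw) Ry(pitch) Rx(roll)).
In Python, from station import get_state, grab_frame, get_calibration, job_done, grip_depth gives the robot as it stands. The module is installed in compiled form; this text tells all that it offers.
- The arm moves only by the shell command python3 -m crank 'ROWS' [FORCE]. ROWS is JSON, a list of rows, each an object with "turn": the turn, a rotation vector about the tool's x, y, z each as a share of 2 pi rad, from -1 to 1, a list of three; "slide": the shift along the tool's x, y, z each as a share of 0.5 m, from -1 to 1, a list of three; "fingers": the opening, from -1 (shut) to 1 (fully open). A call has 1 to 5 rows; each row is the pose to reach, as a shift and turn from the pose commanded when the call began, along the tool's axes at that moment, turning the shorter way round; what a row does not reach only later rows make up. A row lasts 1/12 s, in which the tool goes at most 41.7 mm and 7.16 degrees, less where a joint would pass 70% of its speed; a pose out of reach is approached as far as the arm can. A call with a number of a shift or a turn outside -1 to 1 is refused whole. A call with a gripper value outside its range is refused whole. The fingers move at their own pace and stop on an object; FORCE is the grip in N (left out, the last holds). Time passes only in rows, so rows that repeat a pose let the fingers close. It gives the time, the measured TCP pose, the force and the opening at its end, in the units of the state.
- get_state(): the state, without advancing time (a new reading comes with each control period).
- grab_frame(name): name is "side" or "top" or "wrist"; returns the picture (420x560x3 uint8, red, green, blue); there is no depth.
- get_calibration(name): a dict with "K" (3x3 intrinsics, pixels), "pose" (4x4, takes a point from camera to world coordinates). Camera axes: x right, y up, looking along -z (the intrinsics and any distortion apply to the point x, -y, -z); pixel columns grow to the right and rows downward; lengths in m; the calibration is good to about 2 mm. A picture is of the moment at which its call begins: read the wrist's pose just before it. get_calibration takes no time and is no camera call; for the wrist camera it gives the pose at the moment of the call.
- job_done(): hands the job in, once; it reports no verdict.
The state is a dict: "t": time; "q": joint angles; "qd": joint speeds; "joint_efforts": joint torques, N m; "eef_pos": TCP position; "ee_rot": TCP orientation; "force": force on the tool from outside, world axes, zero at the start; "moment": the same for the moment, N m; "width": finger opening in m.
Only numpy, scipy, OpenCV 4.12 (cv2) and the standard library are available. Lean on these libraries where they do the work, as an engineer would, in place of code of your own. Each camera call takes 0.05 s, during which the arm holds its last target.

## Task

The glue on the mosaic candle pillar has set. Press the red thumb tab to lift the sprung pawl off the clamp's ratchet wheel and keep it lifted until the jaw has backed fully off, then take the pillar out of the clamp and stand it upright on its dark wooden foot in the middle of the round cork mat. Set the pillar down gently, never dropping it, and leave the other things on the bench and shelf where they are.

Things in the scene. Friction and masses are not known exactly. Their poses are not given: they have to be found in the camera images.
- clamp: Dark green bench ratchet clamp, bolted down, 345 x 110 mm, long along its own y. Origin: on the bench under the middle of the clamped pillar; z up. Two steel bed bars, tops at z = 30 mm, within 24 mm of the centre line: the pillar's sides are free. Jaw and gear housing lie on the +y side (to y = 207 mm, at most 93 mm tall, 72 mm wide), wheel and pawl on the housing's +x side.
- head_face (a point): Centre of the padded face of the clamp's fixed head, at y = -65, z = 59 mm of the clamp. The head behind it is 130 mm tall, 86 mm wide, and reaches to y = -99 mm (a low rib and the base plate to -132 mm). It is too tall to lean a hand over it along the pillar lying in the clamp: lift the pillar out with the hand upright.
- wheel_hub (a point): Centre of the upright steel ratchet wheel (radius 30 mm, 10 mm thick, 12 teeth, axis along the clamp's x), at x = 43, y = 152, z = 35 mm of the clamp. A knurled brass winding knob (32 mm across) sticks out of it to x = 78 mm. The wheel is geared to the jaw.
- jaw (a joint): Travel of the sliding jaw in m along the clamp's +y: 0 = clamped on the pillar, 0.0377 = fully back at its stop. A return spring (13 N) drives it back by itself in 1 to 3 s while the pawl is lifted; let down early, the pawl stops it at the next tooth (every 6.3 mm). Fully back, it leaves about 33 mm free behind the pillar's foot.
- pawl (a joint): Angle of the sprung pawl in rad: 0 = nose seated in the teeth of the ratchet wheel, about 0.12 = nose just clear of the teeth, 0.34 = upper stop. The spring pushes it back to 0 when let go; pressing the tab takes about 3 to 7 N.
- pawl_pin (a point): The pawl's pivot pin, fixed in the clamp at x = 43, y = 194, z = 65 mm, axis along the clamp's x.
- pawl_tab (a point): Centre of the top of the pawl's red thumb tab (28 x 28 mm, level at rest), 42 mm beyond the pin in the clamp's +y and 80 mm above the bench. Pressed straight down: 5 mm frees the wheel, 10 mm is ample (pawl about 0.24), 14 mm is the stop. Nothing but the pawl's own arm stands within 25 mm under or beside it.
- pillar: Loose mosaic candle pillar, 130 mm long, 0.27 to 0.5 kg, centre of mass 74 mm from the foot. Origin: centre of the underside of its dark wooden foot (14 mm thick); z runs to the brass end (12 mm thick). 50 x 50 mm all along. It first lies on the bed bars, axis 55 mm above the bench, brass end at the fixed head, foot at the jaw's pad (11 N). Lying on a flat surface, its axis is 25 mm above it.
- mat: Round cork mat, 160 mm across and 6 mm thick, fixed flat on the bench. Origin: centre of its underside.
- gold1: Gold-leaf glass tile 50 x 50 x 6 mm lying on the bench, to be left alone. Origin: centre of its underside.
- gold2: As gold1.
- gold3: As gold1.
- stick: Wooden burnishing stick, 185 mm long, 16 mm thick, lying along its x axis, to be left alone. Origin: near its middle, at its underside.
- cap: Chrome spray bottle cap, 46 mm across and 62 mm tall, to be left alone. Origin: centre of its underside.
- cup: Turquoise ceramic cup, 80 mm across and 85 mm tall, on the tiled shelf along the back of the bench (shelf: 70 mm tall, its front at x = 0.71 m), to be left alone. Origin: centre of its underside.
- jar: Jar, 64 mm across and 95 mm tall, on the same shelf, to be left alone. Origin: centre of its underside.

How it is judged:
On the way, in this order (a step that is already met when the one before it is completed fails the run):
1. the pawl is lifted clear of the ratchet wheel (value of joint pawl above 0.13 rad), for 0.1 s.
2. the jaw has backed fully off (over 35 of its 37.7 mm) with the pillar still lying in the clamp (value of joint jaw above 0.035 m and distance between pillar and pawl_pin below 0.17 m), for 0.2 s.
At the end, for the whole second after the job is handed in: The pillar stands released and at rest on the cork mat on its wooden foot, upright within 0.08 rad, its foot's centre within 40 mm of the mat's centre, and the clamp's jaw is still backed off (over 33 mm) (angle between pillar's own z axis and vertical below 0.08 rad and horizontal distance between pillar and mat below 0.04 m and z of pillar in the frame of mat between 0.003 and 0.01 m and linear speed of pillar below 0.02 m/s and angular speed of pillar below 0.1 rad/s and value of joint jaw above 0.033 m); the robot touches nothing.
It fails at once if the pillar was let fall: moving faster than 0.5 m/s (a drop of about 12 mm) while not held (linear speed of pillar above 0.5 m/s and contact force between the fingers and pillar below 0.05 N).
It fails at once if another thing on the bench or shelf was pushed more than 30 mm (distance of any of gold1, gold2, gold3, stick, cap, cup, jar from where it was at the start of the episode above 0.03 m).
It fails at once if the cap, cup or jar was knocked over (angle between any of cap, cup, jar's own z axis and vertical above 0.5 rad).
It also fails if it takes over 72 s, if anything falls off the work surface, if the arm or the gripper's body presses on something with over 40 N, if the wrist force passes 120 N, or if a joint passes its speed limit or range.

## Working session

There is one attempt and no reset: what is moved stays moved. The work goes in short steps, Python scripts to look and compute and a shell command to move; the robot and the scene stay as the last step left them, time stands still between calls to the robot, and variables do not carry over. Pictures are saved under pics/ and viewed, and the job is handed in when it is done.

```bash
mkdir -p pics; python3 - <<'E'
from station import *
import cv2
s=get_state();print({k:s[k] for k in('t','eef_pos','ee_rot','width','force')},grip_depth)
for n in('side','top','wrist'):
    f=grab_frame(n);cv2.imwrite(f'pics/{n}0.png',f[:,:,::-1]);c=get_calibration(n);print(n,c['K'],c['pose'],[k for k in c])
E
```

```text
{'t': 0.0, 'eef_pos': array([ 0.17715812, -0.65082591,  0.22561893]), 'ee_rot': array([ 3.13992149e+00, -1.36342461e-04, -2.87594031e+00]), 'width': 0.08803134454731903, 'force': array([-0.40993426, -0.36992618,  0.28371551])} 0.0188
side [[484.80941285   0.         274.44171282]
 [  0.         484.80941285 211.18186158]
 [  0.           0.           1.        ]] [[-0.98618179  0.10441008 -0.12862351  0.42872514]
 [-0.16440564 -0.71241729  0.68222606  0.85028718]
 [-0.02040233  0.69394535  0.71973856  0.95037906]
 [ 0.          0.          0.          1.        ]] ['K', 'pose']
top [[379.4868701    0.         276.35074211]
 [  0.         379.4868701  203.50852372]
 [  0.           0.           1.        ]] [[ 0.01423135  0.9906387  -0.13576607  0.46619325]
 [-0.99988511  0.01339074 -0.00710293  0.04228713]
 [-0.00521843  0.13585155  0.99071546  0.93036914]
 [ 0.          0.          0.          1.        ]] ['K', 'pose']
wrist [[323.96190496   0.         273.57222988]
 [  0.         323.96190496 210.66766887]
 [  0.           0.           1.        ]] [[-0.26300524 -0.93273277 -0.24665323  0.10984651]
 [ 0.96479382 -0.25398434 -0.0682996  -0.66866308]
 [ 0.00105922 -0.25593266  0.96669403  0.38484701]
 [ 0.          0.          0.          1.        ]] ['K', 'pose']
```

View pics/top0.png

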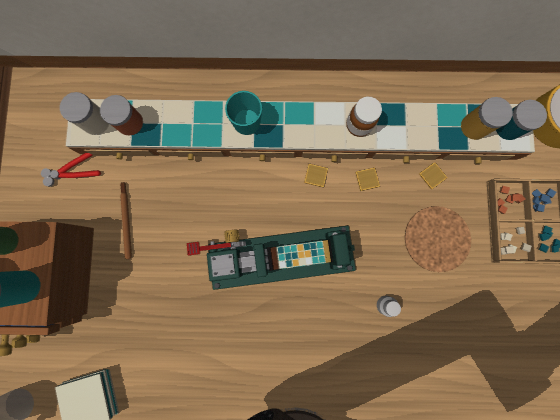

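View pics/side0.png

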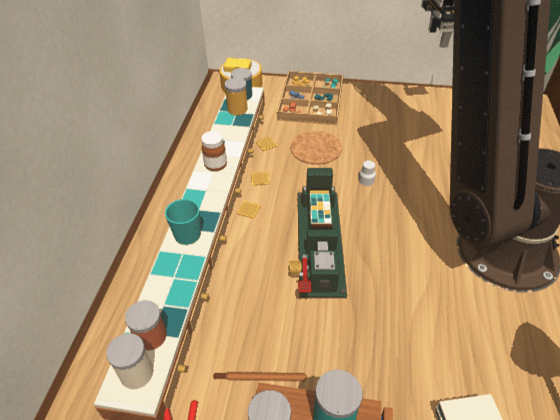

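View pics/wrist0.png

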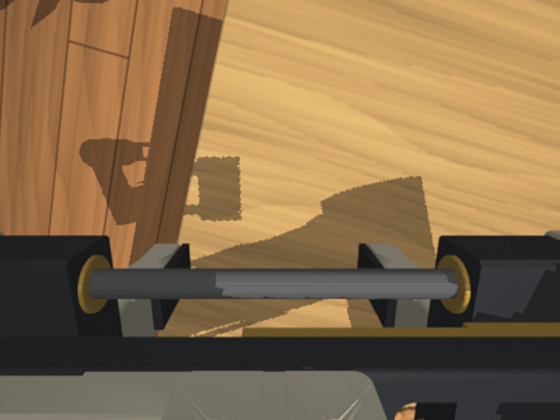

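The top view shows the clamp at about (185–355, 228–288), with the red tab at (194,248) and the fixed head at (342,250). The mat is at (437,239) and the cap at (390,306). I'll enlarge crops to measure these.

```bash
python3 - <<'E'
import cv2
f=cv2.imread('pics/top0.png')
cv2.imwrite('pics/c1.png',cv2.resize(f[220:295,175:365],None,fx=4,fy=4,interpolation=cv2.INTER_CUBIC))
f2=cv2.imread('pics/side0.png')
cv2.imwrite('pics/c2.png',cv2.resize(f2[120:305,250:390],None,fx=3.2,fy=3.2,interpolation=cv2.INTER_CUBIC))
E
```

```text
(no output)
```

View pics/c1.png

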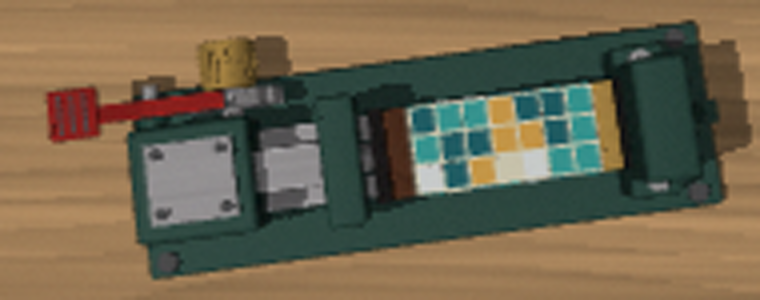

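View pics/c2.png

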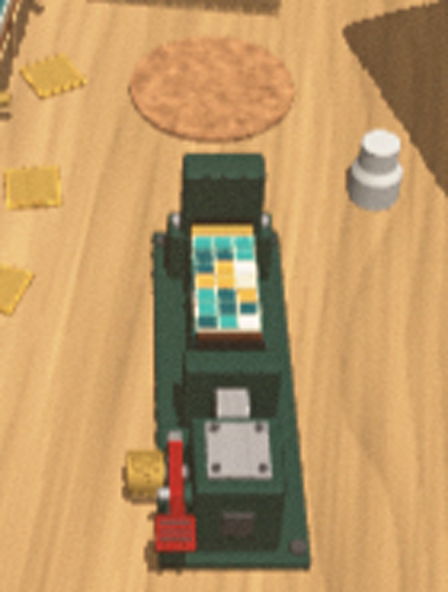

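```bash
cat > h.py <<'E'
import numpy as np,cv2
from station import *
from scipy.optimize import least_squares
from scipy.spatial.transform import Rotation as R
def back(n,uv,z,c=None):
    c=c or get_calibration(n);K=c['K'];P=c['pose']
    d=P[:3,:3]@np.array([(uv[0]-K[0,2])/K[0,0],-(uv[1]-K[1,2])/K[1,1],-1.])
    return P[:3,3]+d*(z-P[2,3])/d[2]
def proj(n,X,c=None):
    c=c or get_calibration(n);K=c['K'];P=c['pose']
    p=P[:3,:3].T@(np.asarray(X)-P[:3,3]);return np.array([K[0,0]*p[0]/-p[2]+K[0,2],K[1,1]*-p[1]/-p[2]+K[1,2]])
def rel(goal,rpy):
    "goal TCP pos, rpy -> shift and turn in current measured tool axes, in shares"
    s=get_state();Rc=R.from_euler('xyz',s['ee_rot']);
    return (Rc.inv().apply(np.array(goal)-s['eef_pos'])/0.5).round(4),((Rc.inv()*R.from_euler('xyz',rpy)).as_rotvec()/(2*np.pi)).round(4)
E
python3 - <<'E'
from h import *
T=lambda p:(p[0]/4+175,p[1]/4+220)
S=lambda p:(p[0]/3.2+250,p[1]/3.2+120)
mod={'tab':(.043,.236,.080),'bp':(.025,-.065,.08),'bm':(-.025,-.065,.08),'fp':(.025,.065,.08),'fm':(-.025,.065,.08)}
top={'tab':(73,114),'bp':(612,80),'bm':(622,168),'fp':(385,110),'fm':(392,200)}
side={'tab':(175,530),'bp':(192,226),'bm':(252,226),'fp':(194,335),'fm':(263,333)}
for k in mod: print(k,back('top',T(top[k]),.08).round(4),back('side',S(side[k]),.08).round(4))
cs={n:get_calibration(n) for n in('top','side')}
def X(v,m):
    c,s=np.cos(v[2]),np.sin(v[2]);return (v[0]+c*m[0]-s*m[1],v[1]+s*m[0]+c*m[1],m[2])
def res(v):
    return np.concatenate([proj('top',X(v,mod[k]),cs['top'])-T(top[k]) for k in mod]+[proj('side',X(v,mod[k]),cs['side'])-S(side[k]) for k in mod])
r=least_squares(res,[.4,.04,0]);print(r.x,r.fun.round(1))
print('tab',X(r.x,mod['tab']))
# mat: ellipse extents
print('mat top',back('top',(437.5,239),.006),'side',back('side',(212/3.2+250,88/3.2+120),.006))
print('cap',back('top',(392,309),.05))
E
```

```text
tab [0.479  0.2321 0.08  ] [0.4824 0.237  0.08  ]
bp [ 0.5021 -0.068   0.08  ] [ 0.5051 -0.0612  0.08  ]
bm [ 0.4537 -0.0733  0.08  ] [ 0.4571 -0.0682  0.08  ]
fp [0.4837 0.0583 0.08  ] [0.49   0.0574 0.08  ]
fm [0.4344 0.0537 0.08  ] [0.4386 0.0477 0.08  ]
[ 0.47043425 -0.00677245  0.13781843] [-0.3 -0.7 -0.1 -0.9  0.6 -0.4 -1.2 -1.2 -0.2 -1.1  1.1 -1.4  0.7 -1.7
  1.2 -1.6  1.4  1.3  0.5  2. ]
tab (np.float64(0.480604238858074), np.float64(0.23289725880896325), 0.08)
mat top [ 0.51138054 -0.3426237   0.006     ] side [ 0.51456162 -0.33326019  0.006     ]
cap [ 0.35057439 -0.2152555   0.05      ]
```

```bash
python3 - <<'E'
from h import *
np.set_printoptions(suppress=True)
print(rel([.47,-.30,.24],[np.pi,0,-1.433]));s=get_state();print(s['q'],s['eef_pos'],s['ee_rot'])
E
```

```text
(array([-0.7494,  0.5235, -0.0277]), array([ 0.0002,  0.0001, -0.2296]))
[-1.01691589  0.35921293  0.01129181 -0.00024809 -1.22410062 -0.28810754] [ 0.17717718 -0.65095959  0.22585498] [ 3.14035147 -0.00012458 -2.87590412]
```

```bash
cat > log.py <<'E'
import json
from station import get_state
s=get_state()
open('poses.jsonl','a').write(json.dumps([list(map(float,s[k])) for k in('q','eef_pos','ee_rot')])+'\n')
print(round(s['t'],2),s['q'].round(3),s['eef_pos'].round(4),s['ee_rot'].round(3),s['force'].round(1),round(s['width'],4))
E
python3 log.py
python3 -m crank '[{"turn":[0,0,-0.23],"slide":[-0.75,0.523,-0.028],"fingers":-1},{"turn":[0,0,-0.23],"slide":[-0.75,0.523,-0.028],"fingers":-1},{"turn":[0,0,-0.23],"slide":[-0.75,0.523,-0.028],"fingers":-1},{"turn":[0,0,-0.23],"slide":[-0.75,0.523,-0.028],"fingers":-1},{"turn":[0,0,-0.23],"slide":[-0.75,0.523,-0.028],"fingers":-1}]' 20
python3 log.py; python3 - <<'E'
from h import *
print(rel([.47,-.30,.24],[np.pi,0,-1.433]))
E
```

```text
0.15 [-1.017  0.359  0.011 -0.    -1.224 -0.288] [ 0.1772 -0.651   0.2259] [ 3.14  -0.    -2.876] [-0.   0.3  0.3] 0.0874
t: 0.57
eef_pos: [0.3115, -0.4898, 0.2328]
ee_rot: [3.141, 0.0, -2.245]
force: [0.4, -1.2, 0.2]
width: 0.0596
0.57 [-0.668  0.2   -0.193 -0.    -1.178 -0.007] [ 0.3115 -0.4898  0.2328] [ 3.141  0.    -2.245] [ 0.4 -1.2  0.2] 0.0596
(array([-0.4945, -0.0106, -0.0144]), array([ 0.    ,  0.    , -0.1293]))
```

```bash

python3 -m crank '[{"turn":[0,0,-0.129],"slide":[-0.495,-0.01,-0.014],"fingers":-1},{"turn":[0,0,-0.129],"slide":[-0.495,-0.01,-0.014],"fingers":-1},{"turn":[0,0,-0.129],"slide":[-0.495,-0.01,-0.014],"fingers":-1},{"turn":[0,0,-0.129],"slide":[-0.495,-0.01,-0.014],"fingers":-1},{"turn":[0,0,-0.129],"slide":[-0.495,-0.01,-0.014],"fingers":-1}]'
python3 log.py; python3 - <<'E'
from h import *
print(rel([.48,.1,.22],[np.pi,0,-1.433]))
E
```

```text
t: 0.98
eef_pos: [0.4458, -0.3304, 0.239]
ee_rot: [-3.141, 0.0, -1.62]
force: [1.9, -0.3, 0.0]
width: 0.0265
0.98 [-0.285  0.153 -0.237 -0.    -1.181  0.236] [ 0.4458 -0.3304  0.239 ] [-3.141  0.    -1.62 ] [ 1.9 -0.3  0. ] 0.0265
(array([-0.863 , -0.0263,  0.038 ]), array([-0.    ,  0.    , -0.0297]))
```

```bash

python3 -m crank '[{"turn":[0.07,-0.06,-0.03],"slide":[-0.8,-0.025,0.0],"fingers":-1},{"turn":[0.07,-0.06,-0.03],"slide":[-0.8,-0.025,0.0],"fingers":-1},{"turn":[0.07,-0.06,-0.03],"slide":[-0.8,-0.025,0.0],"fingers":-1},{"turn":[0.07,-0.06,-0.03],"slide":[-0.8,-0.025,0.0],"fingers":-1},{"turn":[0.07,-0.06,-0.03],"slide":[-0.8,-0.025,0.0],"fingers":-1}]'
python3 log.py; python3 - <<'E'
from h import *
print(rel([.48,.15,.2],[np.pi,0,-1.433]))
E
```

```text
t: 1.4
eef_pos: [0.4633, -0.1225, 0.24]
ee_rot: [-2.643, 0.32, -1.347]
force: [-0.4, -1.3, -0.9]
width: 0.0005
1.4 [-0.306 -0.055 -0.366 -0.594 -1.029  0.701] [ 0.4633 -0.1225  0.24  ] [-2.643  0.32  -1.347] [-0.4 -1.3 -0.9] 0.0005
(array([-0.4722, -0.0198,  0.2849]), array([-0.0764,  0.0532,  0.0006]))
```

```bash

python3 -m crank '[{"turn":[-0.02,0.08,0.0],"slide":[-0.47,-0.02,0.2],"fingers":-1},{"turn":[-0.02,0.08,0.0],"slide":[-0.47,-0.02,0.2],"fingers":-1},{"turn":[-0.02,0.08,0.0],"slide":[-0.47,-0.02,0.2],"fingers":-1}]'
python3 log.py; python3 - <<'E'
from h import *
print(rel([.4806,.2335,.13],[np.pi,0,-1.433]))
E
```

```text
t: 1.65
eef_pos: [0.4519, -0.0814, 0.2286]
ee_rot: [-2.758, 0.178, -1.449]
force: [-0.6, -1.2, -1.5]
width: 0.0004
1.65 [ 0.082 -0.18  -0.563 -0.248 -0.82   0.141] [ 0.4519 -0.0814  0.2286] [-2.758  0.178 -1.449] [-0.6 -1.2 -1.5] 0.0004
(array([-0.5733, -0.0102,  0.3317]), array([-0.0611,  0.0276, -0.0079]))
```

```bash

python3 -m crank '[{"turn":[-0.061,0.028,-0.008],"slide":[-0.573,-0.01,0.28],"fingers":-1},{"turn":[-0.061,0.028,-0.008],"slide":[-0.573,-0.01,0.28],"fingers":-1},{"turn":[-0.061,0.028,-0.008],"slide":[-0.573,-0.01,0.28],"fingers":-1},{"turn":[-0.061,0.028,-0.008],"slide":[-0.573,-0.01,0.28],"fingers":-1},{"turn":[-0.061,0.028,-0.008],"slide":[-0.573,-0.01,0.28],"fingers":-1}]'
python3 log.py; python3 - <<'E'
from h import *
print(rel([.4806,.2335,.13],[np.pi,0,-1.433]))
E
```

```text
t: 2.07
eef_pos: [0.4638, 0.1102, 0.1818]
ee_rot: [3.136, -0.006, -1.425]
force: [2.1, -0.0, 0.7]
width: 0.0002
2.07 [ 0.649  0.069 -0.474  0.003 -1.035 -0.505] [0.4638 0.1102 0.1818] [ 3.136 -0.006 -1.425] [ 2.1 -0.   0.7] 0.0002
(array([-0.2396, -0.0697,  0.1019]), array([ 0.0009, -0.0009,  0.0013]))
```

```bash

python3 -m crank '[{"turn":[0.001,-0.001,0.001],"slide":[-0.24,-0.07,0.102],"fingers":-1},{"turn":[0.001,-0.001,0.001],"slide":[-0.24,-0.07,0.102],"fingers":-1},{"turn":[0.001,-0.001,0.001],"slide":[-0.24,-0.07,0.102],"fingers":-1},{"turn":[0.001,-0.001,0.001],"slide":[-0.24,-0.07,0.102],"fingers":-1},{"turn":[0.001,-0.001,0.001],"slide":[-0.24,-0.07,0.102],"fingers":-1}]'
python3 log.py; python3 - <<'E'
from h import *
print(rel([.4806,.2335,.10],[np.pi,0,-1.433]))
for n in('side','wrist','top'):
    f=grab_frame(n);cv2.imwrite(f'pics/{n}1.png',f[:,:,::-1])
f=cv2.imread('pics/side1.png');cv2.imwrite('pics/side1c.png',cv2.resize(f[170:310,230:390],None,fx=4,fy=4))
f=cv2.imread('pics/top1.png');cv2.imwrite('pics/top1c.png',cv2.resize(f[200:300,155:365],None,fx=3.5,fy=3.5))
E
```

```text
t: 2.48
eef_pos: [0.4793, 0.2323, 0.129]
ee_rot: [-3.139, 0.003, -1.431]
force: [0.9, 0.1, -0.7]
width: 0.0002
2.48 [ 0.819  0.211 -0.436 -0.002 -0.919 -0.678] [0.4793 0.2323 0.129 ] [-3.139e+00  3.000e-03 -1.431e+00] [ 0.9  0.1 -0.7] 0.0002
(array([-0.0019, -0.0027,  0.0581]), array([-0.0003,  0.0005,  0.0003]))
```

View pics/side1c.png

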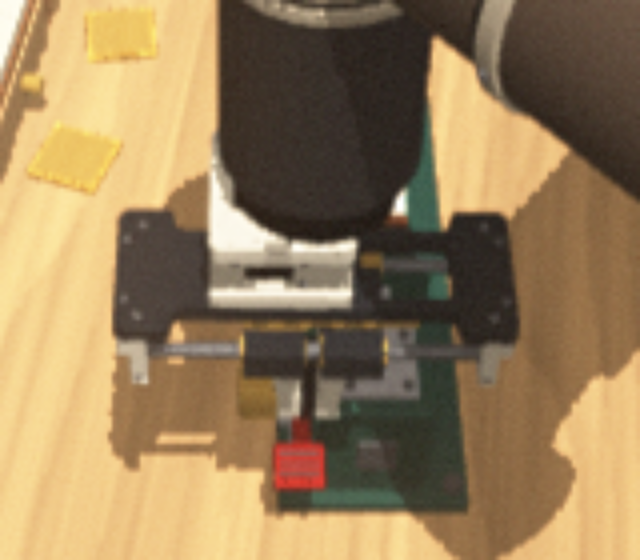

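View pics/wrist1.png

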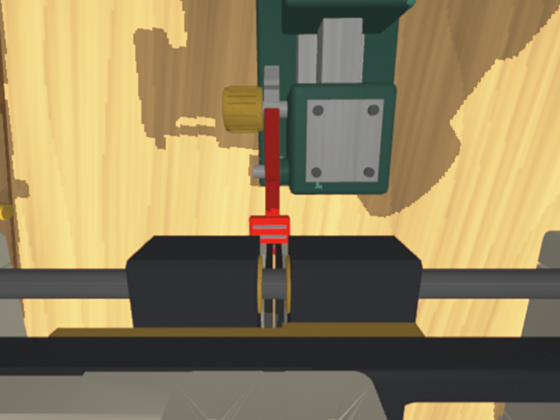

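```bash
python3 - <<'E'
from h import *
c=get_calibration('wrist')
print(proj('wrist',[.4806,.2329,.08],c),proj('wrist',[.4793,.2323,.129],c),proj('wrist',[.4793,.2323,.08],c))
a=back('wrist',(250,215),.08,c);b=back('wrist',(289,215),.08,c);print(a,b,np.linalg.norm(a-b),(a+b)/2,(a+b)/2+.014*np.array([-np.sin(.138),np.cos(.138),0]))
E
```

```text
[270.31469175 232.30852422] [271.63973683 261.28152001] [272.31884646 231.73240902]
[0.49579994 0.2225992  0.08      ] [0.46978801 0.21898427 0.08      ] 0.026261911780057715 [0.48279397 0.22079174 0.08      ] [0.4808681  0.23465864 0.08      ]
```

```bash
python3 - <<'E'
from h import *
print(rel([.481,.235,.069],[np.pi,0,-1.433]))
E
python3 -m crank '[{"turn":[0,0,0],"slide":[-0.004,-0.003,0.08],"fingers":-1},{"turn":[0,0,0],"slide":[-0.004,-0.003,0.09],"fingers":-1},{"turn":[0,0,0],"slide":[-0.004,-0.003,0.105],"fingers":-1},{"turn":[0,0,0],"slide":[-0.004,-0.003,0.12],"fingers":-1},{"turn":[0,0,0],"slide":[-0.004,-0.003,0.12],"fingers":-1}]'
python3 log.py
```

```text
(array([-0.0096, -0.0037,  0.1244]), array([-0.0007,  0.0008, -0.0002]))
t: 3.05
eef_pos: [0.4818, 0.2328, 0.0723]
ee_rot: [-3.136, 0.006, -1.435]
force: [-4.4, 2.1, 8.3]
width: 0.0004
3.05 [ 0.816  0.282 -0.499 -0.002 -0.782 -0.679] [0.4818 0.2328 0.0723] [-3.136  0.006 -1.435] [-4.4  2.1  8.3] 0.0004
```

```bash

python3 -m crank '[{"turn":[0,0,0],"slide":[0,0,0.005],"fingers":-1},{"turn":[0,0,0],"slide":[0,0,0.005],"fingers":-1},{"turn":[0,0,0],"slide":[0,0,0.005],"fingers":-1},{"turn":[0,0,0],"slide":[0,0,0.005],"fingers":-1},{"turn":[0,0,0],"slide":[0,0,0.005],"fingers":-1}]'
python3 log.py
python3 - <<'E'
from h import *
for n in('side','wrist','top'):
    f=grab_frame(n);cv2.imwrite(f'pics/{n}2.png',f[:,:,::-1])
E
```

```text
t: 3.47
eef_pos: [0.4819, 0.2329, 0.0711]
ee_rot: [-3.135, 0.007, -1.435]
force: [-4.5, 1.5, 7.5]
width: 0.0004
3.47 [ 0.816  0.283 -0.5   -0.002 -0.778 -0.679] [0.4819 0.2329 0.0711] [-3.135  0.007 -1.435] [-4.5  1.5  7.5] 0.0004
```

View pics/wrist2.png

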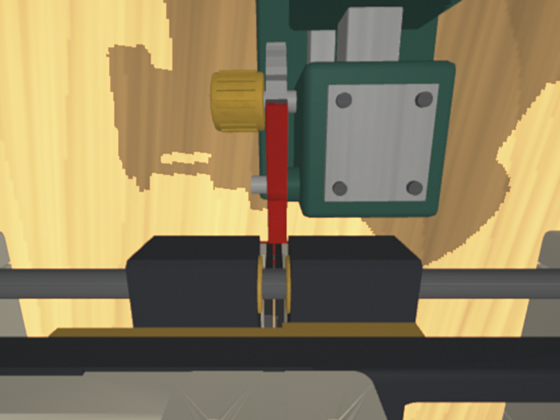

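View pics/top2.png

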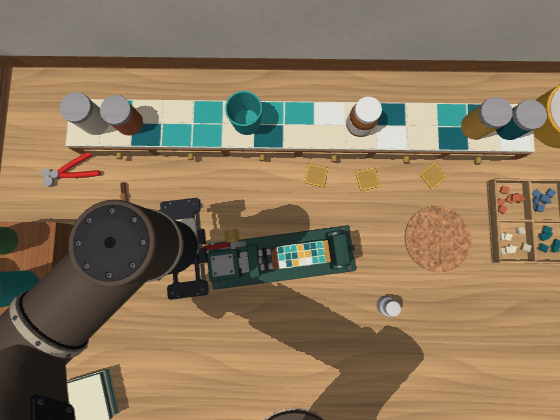

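The tab is hidden under the fingertips and held about 9 mm down at 7.5 N. I'll keep holding and watch the jaw in the top view.

```bash

R='' ; python3 -m crank '[{"turn":[0,0,0],"slide":[0,0,0.002],"fingers":-1},{"turn":[0,0,0],"slide":[0,0,0.002],"fingers":-1},{"turn":[0,0,0],"slide":[0,0,0.002],"fingers":-1},{"turn":[0,0,0],"slide":[0,0,0.002],"fingers":-1},{"turn":[0,0,0],"slide":[0,0,0.002],"fingers":-1}]' >/dev/null
python3 -m crank '[{"turn":[0,0,0],"slide":[0,0,0],"fingers":-1},{"turn":[0,0,0],"slide":[0,0,0],"fingers":-1},{"turn":[0,0,0],"slide":[0,0,0],"fingers":-1},{"turn":[0,0,0],"slide":[0,0,0],"fingers":-1},{"turn":[0,0,0],"slide":[0,0,0],"fingers":-1}]'
python3 - <<'E'
from h import *
f=grab_frame('top');cv2.imwrite(f'pics/top3.png',f[:,:,::-1])
o=[cv2.resize(cv2.imread(f'pics/top{i}.png')[225:292,190:360],None,fx=4,fy=4,interpolation=cv2.INTER_CUBIC) for i in(2,3)]
cv2.imwrite('pics/cmp3.png',np.vstack(o))
E
```

```text
t: 4.45
eef_pos: [0.482, 0.2331, 0.0702]
ee_rot: [-3.135, 0.007, -1.435]
force: [-5.2, 2.2, 8.1]
width: 0.0001
```

View pics/cmp3.png

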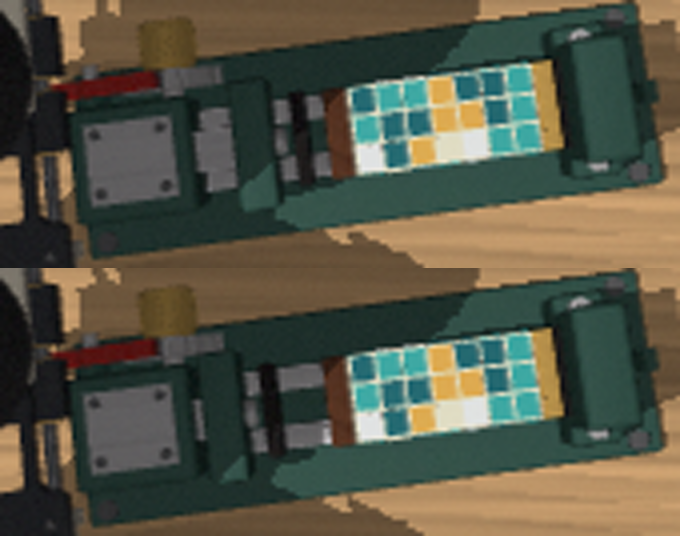

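Between frames the jaw's pad backed off from the foot, with the gap going from about 20 px to 45 px in the crop. It's working, so I'll hold longer.

```bash

python3 -m crank '[{"turn":[0,0,0],"slide":[0,0,0],"fingers":-1},{"turn":[0,0,0],"slide":[0,0,0],"fingers":-1},{"turn":[0,0,0],"slide":[0,0,0],"fingers":-1},{"turn":[0,0,0],"slide":[0,0,0],"fingers":-1},{"turn":[0,0,0],"slide":[0,0,0],"fingers":-1}]'>/dev/null
python3 -m crank '[{"turn":[0,0,0],"slide":[0,0,0],"fingers":-1},{"turn":[0,0,0],"slide":[0,0,0],"fingers":-1},{"turn":[0,0,0],"slide":[0,0,0],"fingers":-1},{"turn":[0,0,0],"slide":[0,0,0],"fingers":-1},{"turn":[0,0,0],"slide":[0,0,0],"fingers":-1}]'>/dev/null
python3 -c "
from h import *
cv2.imwrite('pics/top4.png',grab_frame('top')[:,:,::-1])"
python3 -m crank '[{"turn":[0,0,0],"slide":[0,0,0],"fingers":-1},{"turn":[0,0,0],"slide":[0,0,0],"fingers":-1},{"turn":[0,0,0],"slide":[0,0,0],"fingers":-1},{"turn":[0,0,0],"slide":[0,0,0],"fingers":-1},{"turn":[0,0,0],"slide":[0,0,0],"fingers":-1}]'
python3 - <<'E'
from h import *
f=grab_frame('top');cv2.imwrite(f'pics/top5.png',f[:,:,::-1])
o=[cv2.resize(cv2.imread(f'pics/top{i}.png')[225:292,190:360],None,fx=4,fy=4,interpolation=cv2.INTER_CUBIC) for i in(4,5)]
cv2.imwrite('pics/cmp5.png',np.vstack(o))
E
```

```text
t: 5.8
eef_pos: [0.482, 0.2331, 0.0702]
ee_rot: [-3.135, 0.007, -1.435]
force: [-5.0, 2.5, 7.8]
width: 0.0006
```

View pics/cmp5.png

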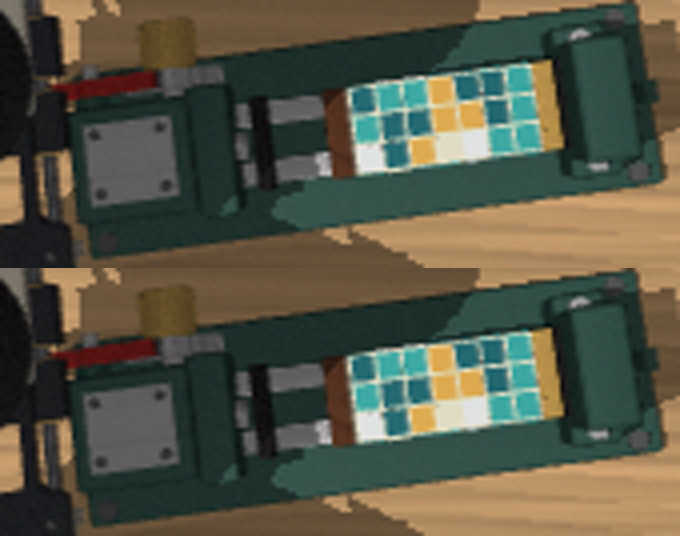

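The jaw is the same in both frames and the gap is about 37 mm, so it is fully back. I'll release the tab and move above the pillar.

```bash

python3 -m crank '[{"turn":[0,0,0],"slide":[0,0,-0.08],"fingers":-1},{"turn":[0,0,0],"slide":[0,0,-0.2],"fingers":-1},{"turn":[0,0,0],"slide":[0,0,-0.2],"fingers":0},{"turn":[0,0,0],"slide":[0.2,0,-0.22],"fingers":1},{"turn":[0,0,0],"slide":[0.5,0,-0.22],"fingers":1}]'
python3 log.py; python3 - <<'E'
from h import *
print(rel([.4716,-.0149,.18],[np.pi,0,-1.433]))
E
```

```text
t: 6.27
eef_pos: [0.4935, 0.1502, 0.1765]
ee_rot: [-3.131, 0.008, -1.431]
force: [1.5, -0.8, -0.6]
width: 0.0151
6.27 [ 0.675  0.13  -0.415 -0.002 -1.012 -0.535] [0.4935 0.1502 0.1765] [-3.131  0.008 -1.431] [ 1.5 -0.8 -0.6] 0.0151
(array([ 0.3209,  0.0893, -0.0104]), array([-0.0017,  0.0012,  0.0003]))
```

```bash

python3 -m crank '[{"turn":[-0.001,0.001,0],"slide":[0.32,0.09,-0.01],"fingers":1},{"turn":[-0.001,0.001,0],"slide":[0.32,0.09,-0.01],"fingers":1},{"turn":[-0.001,0.001,0],"slide":[0.32,0.09,-0.01],"fingers":1},{"turn":[-0.001,0.001,0],"slide":[0.32,0.09,-0.01],"fingers":1},{"turn":[-0.001,0.001,0],"slide":[0.32,0.09,-0.01],"fingers":1}]'
python3 log.py; python3 - <<'E'
from h import *
c=get_calibration('wrist');f=grab_frame('wrist');cv2.imwrite('pics/wrist6.png',f[:,:,::-1])
f=grab_frame('top');cv2.imwrite('pics/top6.png',f[:,:,::-1])
print(rel([.4716,-.0149,.18],[np.pi,0,-1.433]))
yaw=.138;o=np.array([.4704,-.006])
for x,y in[(.025,-.065),(-.025,-.065),(.025,.065),(-.025,.065)]:
    p=o+np.array([x*np.cos(yaw)-y*np.sin(yaw),x*np.sin(yaw)+y*np.cos(yaw)]);print(x,y,proj('wrist',[*p,.08],c).round(1))
E
```

```text
t: 6.68
eef_pos: [0.4675, -0.0206, 0.1783]
ee_rot: [3.141, -0.001, -1.439]
force: [-0.0, 1.0, -1.2]
width: 0.0482
6.68 [ 3.790e-01  5.400e-02 -4.990e-01  1.000e-03 -1.019e+00 -2.480e-01] [ 0.4675 -0.0206  0.1783] [ 3.141e+00 -1.000e-03 -1.439e+00] [-0.   1.  -1.2] 0.0482
(array([-0.0036, -0.0052, -0.0036]), array([-0.0001, -0.0001, -0.0009]))
0.025 -0.065 [233.5 148. ]
-0.025 -0.065 [297.5 147.6]
0.025 0.065 [239.  297.5]
-0.025 0.065 [295.6 297.1]
```

View pics/wrist6.png

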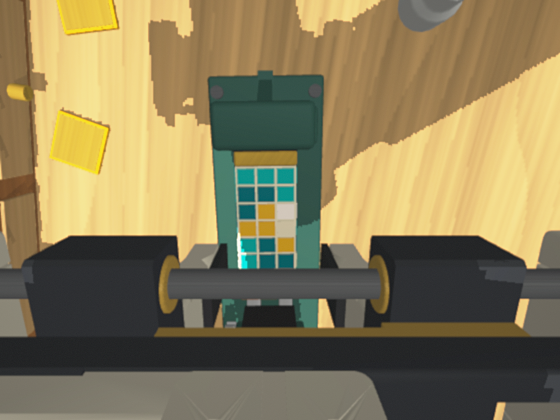

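The brass end corners are at (235,152) and (297,152), about 4 rows below the prediction. That puts the pillar about 3.5 mm further toward +y, so I'll correct for it.

```bash

python3 - <<'E'
from h import *
print(rel([.4716,-.0115,.18],[np.pi,0,-1.433]))
E
python3 -m crank '[{"turn":[0,0,-0.001],"slide":[-0.01,-0.006,0],"fingers":1},{"turn":[0,0,-0.001],"slide":[-0.01,-0.006,0],"fingers":1},{"turn":[0,0,-0.001],"slide":[-0.01,-0.006,0],"fingers":1},{"turn":[0,0,-0.001],"slide":[-0.01,-0.006,0],"fingers":1},{"turn":[0,0,-0.001],"slide":[-0.01,-0.006,0.06],"fingers":1}]'
python3 log.py; python3 - <<'E'
from h import *
print(rel([.4716,-.0115,.04],[np.pi,0,-1.433]))
c=get_calibration('wrist');f=grab_frame('wrist');cv2.imwrite('pics/wrist7.png',f[:,:,::-1])
E
```

```text
(array([-0.0103, -0.0061, -0.0036]), array([-0.0001, -0.0001, -0.0009]))
t: 7.2
eef_pos: [0.4755, -0.0077, 0.1507]
ee_rot: [-3.134, -0.001, -1.425]
force: [2.4, 0.2, 0.1]
width: 0.0858
7.2 [ 0.401  0.091 -0.53   0.003 -0.943 -0.257] [ 0.4755 -0.0077  0.1507] [-3.134e+00 -1.000e-03 -1.425e+00] [2.4 0.2 0.1] 0.0858
(array([0.0062, 0.0105, 0.2213]), array([-0.0012, -0.0001,  0.0013]))
```

View pics/wrist7.png

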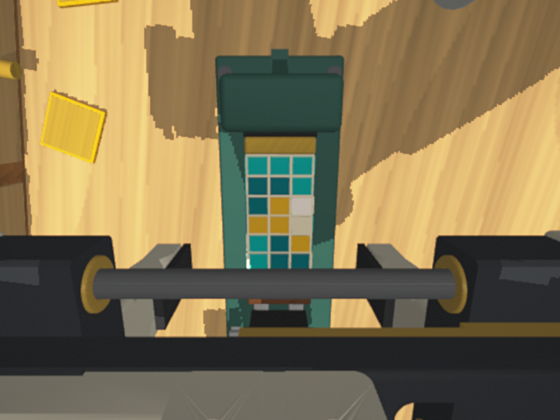

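```bash

python3 -m crank '[{"turn":[-0.001,0,0.001],"slide":[0.006,0.009,0.05],"fingers":1},{"turn":[-0.001,0,0.001],"slide":[0.006,0.009,0.08],"fingers":1},{"turn":[-0.001,0,0.001],"slide":[0.006,0.009,0.12],"fingers":1},{"turn":[-0.001,0,0.001],"slide":[0.006,0.009,0.16],"fingers":1},{"turn":[-0.001,0,0.001],"slide":[0.006,0.009,0.16],"fingers":1}]'
python3 log.py; python3 - <<'E'
from h import *
print(rel([.4716,-.0115,.04],[np.pi,0,-1.433]))
c=get_calibration('wrist');f=grab_frame('wrist');cv2.imwrite('pics/wrist8.png',f[:,:,::-1])
for y in (-.065,.065):
  print(proj('wrist',[.4704-.1374*y,-.0025+.99*y,.08],c))
E
```

```text
t: 7.67
eef_pos: [0.4649, -0.0135, 0.0634]
ee_rot: [3.127, -0.002, -1.434]
force: [-0.2, -1.6, -0.1]
width: 0.0877
7.67 [ 0.395  0.204 -0.64  -0.002 -0.742 -0.256] [ 0.4649 -0.0135  0.0634] [ 3.127e+00 -2.000e-03 -1.434e+00] [-0.2 -1.6 -0.1] 0.0877
(array([-0.0022, -0.0145,  0.0465]), array([ 0.0023, -0.0003, -0.0002]))
[255.81269101 156.37662318]
[259.35760817 400.57641888]
```

View pics/wrist8.png

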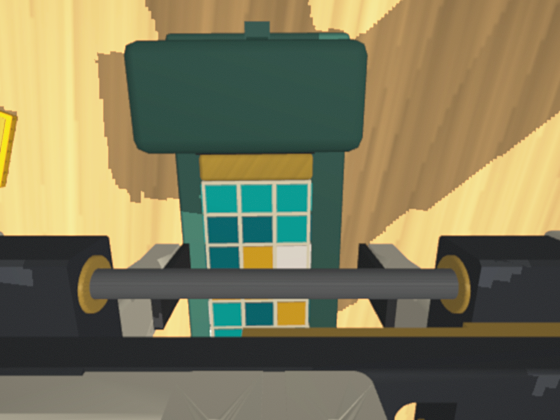

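The brass end centre is at about (256,153), which matches the prediction. I'll go down the last bit with the lateral correction.

```bash

python3 -m crank '[{"turn":[0.001,0,0],"slide":[-0.002,-0.01,0.02],"fingers":1},{"turn":[0.001,0,0],"slide":[-0.002,-0.01,0.046],"fingers":1},{"turn":[0.001,0,0],"slide":[-0.002,-0.01,0.046],"fingers":1},{"turn":[0.001,0,0],"slide":[-0.002,-0.01,0.046],"fingers":1},{"turn":[0.001,0,0],"slide":[-0.002,-0.01,0.046],"fingers":1}]'
python3 log.py; python3 - <<'E'
from h import *
print(rel([.4716,-.0115,.04],[np.pi,0,-1.433]))
E
```

```text
t: 8.13
eef_pos: [0.4728, -0.0113, 0.0446]
ee_rot: [3.141, -0.001, -1.434]
force: [0.1, 0.2, -0.3]
width: 0.0873
8.13 [ 0.394  0.237 -0.655  0.001 -0.679 -0.258] [ 0.4728 -0.0113  0.0446] [ 3.141e+00 -1.000e-03 -1.434e+00] [ 0.1  0.2 -0.3] 0.0873
(array([0.0001, 0.0025, 0.0092]), array([ 0.0001, -0.0002, -0.0001]))
```

```bash

python3 -m crank '[{"turn":[0,0,0],"slide":[0,0.002,0.009],"fingers":1},{"turn":[0,0,0],"slide":[0,0.002,0.009],"fingers":0.3},{"turn":[0,0,0],"slide":[0,0.002,0.009],"fingers":0.2},{"turn":[0,0,0],"slide":[0,0.002,0.009],"fingers":-1},{"turn":[0,0,0],"slide":[0,0.002,0.009],"fingers":-1}]' 35
python3 -m crank '[{"turn":[0,0,0],"slide":[0,0,0],"fingers":-1},{"turn":[0,0,0],"slide":[0,0,0],"fingers":-1},{"turn":[0,0,0],"slide":[0,0,0],"fingers":-1},{"turn":[0,0,0],"slide":[0,0,0],"fingers":-1},{"turn":[0,0,0],"slide":[0,0,0],"fingers":-1}]' 35
python3 log.py
```

```text
t: 8.55
eef_pos: [0.4713, -0.0118, 0.0391]
ee_rot: [3.14, -0.001, -1.434]
force: [1.3, 0.2, 0.4]
width: 0.0663
t: 8.97
eef_pos: [0.4715, -0.0117, 0.039]
ee_rot: [3.14, -0.001, -1.434]
force: [0.9, 0.1, 0.7]
width: 0.0495
8.97 [ 0.395  0.245 -0.663  0.001 -0.664 -0.259] [ 0.4715 -0.0117  0.039 ] [ 3.140e+00 -1.000e-03 -1.434e+00] [0.9 0.1 0.7] 0.0495
```

```bash
cat > kin.py <<'E'
from h import *
import json
D=[json.loads(l) for l in open('poses.jsonl')]
Q=np.array([d[0] for d in D]);P=np.array([d[1] for d in D]);E=np.array([d[2] for d in D])
Ry=lambda a:R.from_euler('y',a);Rz=lambda a:R.from_euler('z',a);Rx=lambda a:R.from_euler('x',a)
s4=s6=1
def fk(v,q,s4=1,s6=1):
    h,a1,L2,a3,d4,d6,lat,tx,ty,wy,wx=v[:11]
    r=Rz(q[0]);p=r.apply([a1,lat,h])
    r=r*Ry(q[1]);p=p+r.apply([0,0,L2])
    r=r*Ry(-q[2]);p=p+r.apply([d4,0,a3])
    r=r*Rx(s4*q[3]);
    p=p+r.apply([0,wy,wx])
    r=r*Ry(-q[4])           # tool along local +x
    r=r*Rx(s6*q[5])
    rt=r*R.from_matrix(np.array([[0,0,1],[0,-1,0],[1,0,0]]).T.T)  # placeholder: tool z=+x
    return p+r.apply([d6,tx,ty]),r
E
python3 - <<'E'
from kin import *
print(len(Q))
# orientation check
for s4 in(1,-1):
  for s6 in(1,-1):
    Ms=[]
    for q,e in zip(Q,E):
        _,r=fk(np.zeros(11),q,s4,s6);Ms.append((r.inv()*R.from_euler('xyz',e)))
    m=R.concatenate(Ms).mean();print(s4,s6,max((m.inv()*x).magnitude() for x in Ms),m.as_matrix().round(3).tolist())
E
```

```text
15
1 1 1.553382742627791 [[0.073, -0.022, 0.997], [-0.834, 0.546, 0.073], [-0.546, -0.837, 0.022]]
1 -1 1.0949735582336557 [[0.067, 0.037, 0.997], [-0.996, 0.057, 0.065], [-0.055, -0.998, 0.041]]
-1 1 1.9440708817194863 [[0.0, 0.0, 1.0], [-0.857, 0.516, 0.0], [-0.516, -0.857, 0.0]]
-1 -1 8.77708367144175e-16 [[0.0, 0.0, 1.0], [-1.0, 0.0, 0.0], [-0.0, -1.0, 0.0]]
```

```bash
cat >> kin.py <<'E'
M=R.from_matrix([[0,0,1],[-1,0,0],[0,-1,0]])
def FK(v,q):
    p,r=fk(v,q,-1,-1);return p,r*M
def fit():
    f=lambda v:np.concatenate([(FK(v,q)[0]-p).ravel() for q,p in zip(Q,P)]+[1e-4*np.array(v[7:])])
    return least_squares(f,[.3,.0,.4,0,.35,.3,-.19,0,0,0,0]),f
E
python3 - <<'E'
from kin import *
r,f=fit();print(r.x.round(4));print((r.fun[:-4].reshape(-1,3)*1000).round(2)); print(np.linalg.svd(r.jac)[1].round(4))
E
```

```text
[ 0.1988  0.      0.6016  0.      0.4636  0.378  -0.     -0.     -0.
 -0.1918 -0.    ]
[[-0.  0. -0.]
 [-0. -0. -0.]
 [ 0. -0. -0.]
 [ 0. -0.  0.]
 [-0. -0.  0.]
 [ 0.  0. -0.]
 [-0. -0.  0.]
 [-0.  0.  0.]
 [-0.  0.  0.]
 [-0. -0. -0.]
 [ 0. -0. -0.]
 [ 0. -0.  0.]
 [ 0.  0.  0.]
 [ 0.  0.  0.]
 [ 0.  0.  0.]]
[8.5114 6.7042 6.6095 1.2152 1.13   0.6567 0.5538 0.4657 0.3361 0.2987
 0.1227]
```

```bash
cat >> kin.py <<'E'
V=[.1988,0,.6016,0,.4636,.378,0,0,0,-.1918,0]
LO=np.array([-3.07,-1.43,-1.02,-3.03,-3.05,-3.03]);HI=np.array([3.07,2.12,1.25,1.67,0,3.03])
def keypts(q):
    r=Rz(q[0]);S=np.array([0,0,.1988]);r=r*Ry(q[1]);e=S+r.apply([0,0,.6016]);r=r*Ry(-q[2]);f=e+r.apply([.4636,0,0]);r=r*Rx(-q[3]);w=f+r.apply([0,-.1918,0]);return e,f,w
def IK(p,Rg,n=60,seeds=None,rng=np.random.default_rng(0)):
    out=[]
    def f(q):
        pp,r=FK(V,q);return np.concatenate([(pp-p)*3,(r.inv()*Rg).as_rotvec()])
    for i in range(n if seeds is None else len(seeds)):
        q0=rng.uniform(LO,HI) if seeds is None else np.clip(seeds[i],LO+.001,HI-.001)
        s=least_squares(f,q0,bounds=(LO,HI),max_nfev=60)
        if np.linalg.norm(s.fun)<1e-4 and not any(np.allclose(s.x,o,atol=.02) for o in out): out.append(s.x)
    return out
def horiz(psi):
    z=np.array([np.cos(psi),np.sin(psi),0]);x=np.array([0,0,1.]);return R.from_matrix(np.column_stack([x,np.cross(z,x),z]))
E
cat > a.py <<'E'
from kin import *
mat=np.array([.5127,-.338,0])
for d in range(-180,180,20):
    psi=np.radians(d);Rg=horiz(psi);z=Rg.as_matrix()[:,2]
    for q in IK(mat+z*.016+[0,0,.082],Rg,25):
        e,f,w=keypts(q);print(d,q.round(2),'e',e.round(2),'f',f.round(2),'w',w.round(2))
E
time python3 a.py
```

```text
-180 [-0.17  1.25  0.43  0.23 -2.31 -1.42] e [ 0.56 -0.1   0.39] f [ 0.87 -0.15  0.05] w [ 0.87 -0.34  0.08]
-160 [-0.05  1.16  0.13  0.46 -2.06 -1.34] e [ 0.55 -0.03  0.44] f [ 0.79 -0.04  0.04] w [ 0.85 -0.21  0.08]
-140 [ 0.06  1.07 -0.19  0.66 -1.82 -1.38] e [0.53 0.03 0.49] f [0.67 0.04 0.05] w [ 0.79 -0.11  0.08]
-120 [ 0.13  0.98 -0.52  0.91 -1.61 -1.51] e [0.5  0.07 0.53] f [0.53 0.07 0.07] w [ 0.69 -0.02  0.08]
-100 [ 0.13  0.91 -0.84  1.27 -1.52 -1.74] e [0.47 0.06 0.57] f [0.39 0.05 0.11] w [0.58 0.02 0.08]
-40 [-1.12  1.29 -1.   -2.61 -2.22 -1.23] e [ 0.25 -0.52  0.36] f [ 0.12 -0.24  0.02] w [ 0.24 -0.11  0.08]
-20 [-1.3   1.07 -0.77 -2.17 -1.73 -1.35] e [ 0.14 -0.51  0.49] f [ 0.11 -0.39  0.04] w [ 0.17 -0.21  0.08]
0 [-1.29  0.91 -0.5  -1.85 -1.53 -1.73] e [ 0.13 -0.46  0.57] f [ 0.15 -0.53  0.11] w [ 0.15 -0.34  0.08]
20 [-1.22  0.88 -0.24 -1.58 -1.57 -2.02] e [ 0.16 -0.43  0.58] f [ 0.23 -0.62  0.17] w [ 0.17 -0.46  0.08]
40 [-1.12  0.92  0.01 -1.38 -1.72 -2.22] e [ 0.21 -0.43  0.56] f [ 0.33 -0.69  0.2 ] w [ 0.24 -0.57  0.08]
60 [-1.01  0.99  0.26 -1.23 -1.93 -2.35] e [ 0.27 -0.43  0.53] f [ 0.45 -0.72  0.22] w [ 0.33 -0.65  0.08]
80 [-0.9   1.08  0.5  -1.12 -2.15 -2.42] e [ 0.33 -0.41  0.48] f [ 0.57 -0.72  0.23] w [ 0.45 -0.69  0.08]
100 [-0.77  1.17  0.71 -1.02 -2.38 -2.44] e [ 0.4  -0.38  0.43] f [ 0.7  -0.67  0.23] w [ 0.58 -0.69  0.08]
120 [-0.62  1.24  0.86 -0.87 -2.58 -2.36] e [ 0.46 -0.33  0.39] f [ 0.81 -0.58  0.22] w [ 0.69 -0.65  0.08]
140 [-0.46  1.29  0.87 -0.54 -2.66 -2.06] e [ 0.52 -0.25  0.36] f [ 0.9  -0.44  0.17] w [ 0.79 -0.57  0.08]
160 [-0.3   1.3   0.69 -0.09 -2.53 -1.64] e [ 0.55 -0.17  0.36] f [ 0.92 -0.28  0.1 ] w [ 0.85 -0.46  0.08]
real	0m22.301s
user	0m15.633s
sys	0m0.084s
```

```bash
cat > plan.py <<'E'
from kin import *
np.set_printoptions(suppress=True)
mat=np.array([.5127,-.338,0])
q0=Q[-1];Rg=R.from_euler('xyz',[np.pi,0,-1.434])
qs=q0
for z in(.12,.2,.28,.34):
    s=IK(np.array([.4715,-.0117,z]),Rg,seeds=[qs]); qs=s[0] if s else qs; print(z,[x.round(3) for x in s])
qA=qs
H=horiz(np.radians(15));z=H.as_matrix()[:,2]
qF=IK(mat+z*.016+[0,0,.082],H,20)[0]
qB=IK(mat+z*.016+[0,0,.20],H,seeds=[qF])[0]
print('qF',qF.round(3),'qB',qB.round(3))
for k in('e','f','w'):pass
for t in np.linspace(0,1,13):
    q=qA+t*(qB-qA);p,r=FK(V,q);m=r.as_matrix();c=p-.016*m[:,2]
    foot=c-.074*m[:,0];top=c+.056*m[:,0]
    e,f,w=keypts(q);print(round(t,2),q.round(2),p.round(3),'foot',foot.round(3),'top',top.round(3),'w',w.round(2),'f',f.round(2))
np.save('qA.npy',qA);np.save('qB.npy',qB);np.save('qF.npy',qF)
print('tray',[back('top',u,.03).round(3) for u in((488,180),(493,262))])
E
python3 plan.py
```

```text
0.12 [array([ 0.394,  0.126, -0.571,  0.   , -0.874, -0.257])]
0.2 [array([ 0.394,  0.04 , -0.46 ,  0.   , -1.072, -0.257])]
0.28 [array([ 0.394, -0.017, -0.329,  0.   , -1.259, -0.257])]
0.34 [array([ 0.394, -0.042, -0.22 ,  0.   , -1.393, -0.257])]
qF [-1.237  0.877 -0.305 -1.637 -1.544 -1.959] qB [-1.235  0.619 -0.334 -1.631 -1.528 -2.187]
0.0 [ 0.39 -0.04 -0.22  0.   -1.39 -0.26] [ 0.471 -0.012  0.34 ] foot [0.461 0.062 0.356] top [ 0.479 -0.067  0.356] w [ 0.47 -0.01  0.72] f [0.4  0.17 0.72]
0.08 [ 0.26  0.01 -0.23 -0.14 -1.4  -0.42] [ 0.445 -0.027  0.29 ] foot [0.461 0.044 0.313] top [ 0.436 -0.083  0.301] w [ 0.49 -0.07  0.66] f [0.44 0.12 0.69]
0.17 [ 0.12  0.07 -0.24 -0.27 -1.42 -0.58] [ 0.421 -0.033  0.249] foot [0.462 0.026 0.274] top [ 0.396 -0.085  0.257] w [ 0.49 -0.13  0.61] f [0.48 0.06 0.66]
0.25 [-0.01  0.12 -0.25 -0.41 -1.43 -0.74] [ 0.404 -0.033  0.217] foot [0.464 0.007 0.24 ] top [ 0.364 -0.075  0.225] w [ 0.48 -0.18  0.56] f [ 0.51 -0.01  0.63]
0.33 [-0.15  0.18 -0.26 -0.54 -1.44 -0.9 ] [ 0.395 -0.029  0.193] foot [ 0.467 -0.013  0.21 ] top [ 0.345 -0.057  0.2
[... 737 characters left out ...]
-1.49 -1.7 ] [ 0.489 -0.105  0.177] foot [ 0.506 -0.158  0.126] top [ 0.46  -0.086  0.224] w [ 0.27 -0.39  0.29] f [ 0.41 -0.44  0.42]
0.83 [-0.96  0.51 -0.32 -1.36 -1.51 -1.87] [ 0.515 -0.165  0.185] foot [ 0.514 -0.208  0.122] top [ 0.494 -0.15   0.237] w [ 0.24 -0.41  0.26] f [ 0.35 -0.5   0.38]
0.92 [-1.1   0.56 -0.32 -1.5  -1.52 -2.03] [ 0.53  -0.242  0.193] foot [ 0.518 -0.267  0.123] top [ 0.514 -0.236  0.249] w [ 0.2  -0.42  0.23] f [ 0.28 -0.55  0.35]
1.0 [-1.23  0.62 -0.33 -1.63 -1.53 -2.19] [ 0.528 -0.334  0.2  ] foot [ 0.513 -0.338  0.126] top [ 0.513 -0.338  0.256] w [ 0.16 -0.43  0.2 ] f [ 0.2  -0.58  0.31]
tray [array([ 0.654, -0.46 ,  0.03 ]), array([ 0.458, -0.46 ,  0.03 ])]
```

```bash
cat > plan2.py <<'E'
from kin import *
np.set_printoptions(suppress=True)
mat=np.array([.5127,-.338,0])
qA=np.load('qA.npy');qF=np.load('qF.npy')
H=horiz(np.radians(15));z=H.as_matrix()[:,2];q=qF
for h in(.14,.2,.27,.34):
    q=IK(mat+z*.016+[0,0,h],H,seeds=[q])[0];print(h,q.round(2),[k.round(2).tolist() for k in keypts(q)])
np.save('qB.npy',q);qB=q
for t in np.linspace(0,1,11):
    q=qA+t*(qB-qA);p,r=FK(V,q);m=r.as_matrix();c=p-.016*m[:,2]
    foot=c-.074*m[:,0];top=c+.056*m[:,0]
    print(round(t,2),p.round(3),'foot',foot.round(3),'top',top.round(3))
P_=[FK(V,qA+t*(qB-qA)) for t in np.linspace(0,1,26)]
print([ (round(np.linalg.norm(a[0]-b[0]),3),round(np.degrees((a[1].inv()*b[1]).magnitude()),1)) for a,b in zip(P_,P_[1:])])
E
python3 plan2.py
```

```text
0.14 [-1.24  0.75 -0.33 -1.63 -1.54 -2.06] [[0.13, -0.39, 0.64], [0.21, -0.59, 0.23], [0.16, -0.43, 0.14]]
0.2 [-1.23  0.62 -0.33 -1.63 -1.53 -2.19] [[0.12, -0.33, 0.69], [0.2, -0.58, 0.31], [0.16, -0.43, 0.2]]
0.27 [-1.23  0.47 -0.32 -1.63 -1.52 -2.35] [[0.09, -0.26, 0.73], [0.2, -0.56, 0.4], [0.16, -0.43, 0.27]]
0.34 [-1.23  0.34 -0.29 -1.62 -1.51 -2.51] [[0.07, -0.19, 0.77], [0.19, -0.54, 0.5], [0.16, -0.43, 0.34]]
0.0 [ 0.471 -0.012  0.34 ] foot [0.461 0.062 0.356] top [ 0.479 -0.067  0.356]
0.1 [ 0.441 -0.029  0.295] foot [0.463 0.039 0.319] top [ 0.426 -0.084  0.305]
0.2 [ 0.417 -0.034  0.262] foot [0.468 0.015 0.288] top [ 0.382 -0.08   0.268]
0.3 [ 0.405 -0.033  0.24 ] foot [ 0.474 -0.012  0.263] top [ 0.355 -0.062  0.247]
0.4 [ 0.407 -0.031  0.229] foot [ 0.481 -0.041  0.241] top [ 0.351 -0.04   0.242]
0.5 [ 0.423 -0.036  0.229] foot [ 0.488 -0.074  0.226] top [ 0.369 -0.027  0.25 ]
0.6 [ 0.45  -0.054  0.238] foot [ 0.496 -0.11   0.217] top [ 0.406 -0.033  0.269]
0.7 [ 0.482 -0.091  0.255] foot [ 0.505 -0.151  0.216] top [ 0.45  -0.066  0.297]
0.8 [ 0.512 -0.15   0.279] foot
[... 479 characters left out ...]
(10.4)), (np.float64(0.007), np.float64(10.4)), (np.float64(0.005), np.float64(10.4)), (np.float64(0.004), np.float64(10.3)), (np.float64(0.005), np.float64(10.3)), (np.float64(0.007), np.float64(10.2)), (np.float64(0.01), np.float64(10.2)), (np.float64(0.013), np.float64(10.1)), (np.float64(0.016), np.float64(10.1)), (np.float64(0.019), np.float64(10.0)), (np.float64(0.022), np.float64(9.9)), (np.float64(0.025), np.float64(9.8)), (np.float64(0.028), np.float64(9.7)), (np.float64(0.031), np.float64(9.7)), (np.float64(0.033), np.float64(9.6)), (np.float64(0.036), np.float64(9.5)), (np.float64(0.039), np.float64(9.4)), (np.float64(0.042), np.float64(9.3)), (np.float64(0.045), np.float64(9.2))]
```

```bash
python3 -m crank '[{"turn":[0,0,0],"slide":[0,0,-0.01],"fingers":-1},{"turn":[0,0,0],"slide":[0,0,-0.03],"fingers":-1},{"turn":[0,0,0],"slide":[0,0,-0.06],"fingers":-1},{"turn":[0,0,0],"slide":[0,0,-0.1],"fingers":-1},{"turn":[0,0,0],"slide":[0,0,-0.1],"fingers":-1}]' 45
python3 log.py;python3 - <<'E'
from h import *
for n in('side','wrist'):
    f=grab_frame(n);cv2.imwrite(f'pics/{n}9.png',f[:,:,::-1])
E
```

```text
t: 9.38
eef_pos: [0.4725, -0.0113, 0.0916]
ee_rot: [-3.14, -0.001, -1.434]
force: [1.0, -0.2, -4.8]
width: 0.05
9.38 [ 0.395  0.164 -0.606  0.002 -0.799 -0.259] [ 0.4725 -0.0113  0.0916] [-3.140e+00 -1.000e-03 -1.434e+00] [ 1.  -0.2 -4.8] 0.05
```

View pics/side9.png

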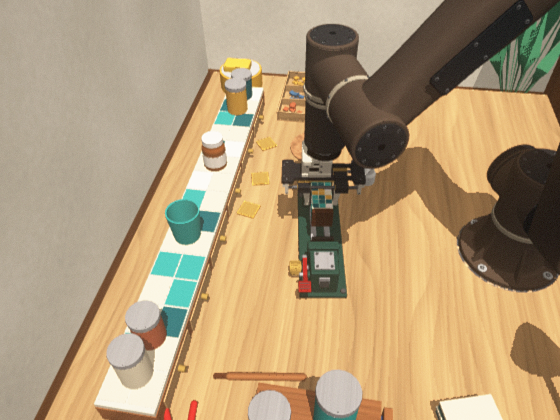

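The pillar came up with the hand at about 4.8 N, so roughly 0.49 kg, and the jaw is still fully back. Next I'll check whether a direct slerp path to the horizontal pose above the mat is feasible.

```bash
cat > plan3.py <<'E'
from kin import *
from scipy.spatial.transform import Slerp
np.set_printoptions(suppress=True)
qA=np.load('qA.npy');qB=np.load('qB.npy')
pA,rA=FK(V,qA);pB,rB=FK(V,qB)
print(np.degrees((rA.inv()*rB).magnitude()))
sl=Slerp([0,1],R.concatenate([rA,rB]));q=qA
for t in np.linspace(0,1,19):
    p=pA+t*(pB-pA);s=IK(p,sl(t),seeds=[q])
    if not s: print(t,'no');continue
    d=np.abs(s[0]-q).max();q=s[0];m=sl(t).as_matrix();print(round(t,2),q.round(2),round(d,2),'foot',(p-.016*m[:,2]-.074*m[:,0]).round(3))
E
python3 plan3.py
```

```text
124.21770206370115
0.0 [ 0.39 -0.04 -0.22  0.   -1.39 -0.26] 0.0 foot [0.461 0.062 0.356]
0.06 [ 0.42 -0.09 -0.3   0.08 -1.31 -0.23] 0.09 foot [0.458 0.043 0.351]
0.11 [ 0.44 -0.15 -0.39  0.17 -1.22 -0.21] 0.09 foot [0.455 0.025 0.346]
0.17 [ 0.46 -0.2  -0.49  0.26 -1.12 -0.2 ] 0.1 foot [0.453 0.005 0.34 ]
0.22 [ 0.46 -0.25 -0.59  0.35 -1.02 -0.19] 0.1 foot [ 0.452 -0.015  0.334]
0.28 [ 0.45 -0.31 -0.69  0.46 -0.91 -0.18] 0.11 foot [ 0.451 -0.036  0.327]
0.33 [ 0.41 -0.35 -0.8   0.57 -0.78 -0.17] 0.13 foot [ 0.451 -0.058  0.321]
0.39 [ 0.33 -0.39 -0.9   0.7  -0.62 -0.15] 0.16 foot [ 0.451 -0.08   0.314]
0.44 [ 0.17 -0.41 -1.    0.87 -0.41 -0.14] 0.21 foot [ 0.453 -0.102  0.308]
0.5 no
0.5555555555555556 no
0.611111111111111 no
0.67 [-0.16 -0.33 -0.7  -0.56 -0.1   1.79] 1.93 foot [ 0.467 -0.196  0.285]
0.7222222222222222 no
0.7777777777777777 no
0.8333333333333333 no
0.8888888888888888 no
0.9444444444444444 no
1.0 no
```

```bash
python3 -m crank '[{"turn":[0,0,0],"slide":[0,0,-0.08],"fingers":-1},{"turn":[0,0,0],"slide":[0,0,-0.16],"fingers":-1},{"turn":[0,0,0],"slide":[0,0,-0.24],"fingers":-1},{"turn":[0,0,0],"slide":[0,0,-0.32],"fingers":-1},{"turn":[0,0,0],"slide":[0,0,-0.40],"fingers":-1}]' >/dev/null
python3 -m crank '[{"turn":[0,0,0],"slide":[0,0,-0.05],"fingers":-1},{"turn":[0,0,0],"slide":[0,0,-0.09],"fingers":-1},{"turn":[0,0,0],"slide":[0,0,-0.09],"fingers":-1}]' 
cat > wp.py <<'E'
import sys
from kin import *
np.set_printoptions(suppress=True)
qA=np.load('qA.npy');qB=np.load('qB.npy')
t=eval(sys.argv[1]);p,r=FK(V,qA+t*(qB-qA));s=get_state()
print('now',s['q'].round(2),s['eef_pos'].round(3),round(s['width'],4),'want q',(qA+t*(qB-qA)).round(2))
Rc=R.from_euler('xyz',s['ee_rot']);rv=(Rc.inv()*r).as_rotvec()
print('slide',(Rc.inv().apply(p-s['eef_pos'])/.5).round(3),'turn',(rv/2/np.pi).round(3),np.degrees(np.linalg.norm(rv)).round(1))
E
python3 wp.py 1/8
```

```text
t: 10.15
eef_pos: [0.4729, -0.0112, 0.3368]
ee_rot: [-3.139, -0.001, -1.434]
force: [0.4, 0.1, -3.8]
width: 0.05
now [ 0.4  -0.04 -0.23  0.   -1.38 -0.26] [ 0.473 -0.011  0.337] 0.05 want q [ 0.19  0.   -0.23 -0.2  -1.41 -0.54]
slide [0.029 0.083 0.101] turn [-0.021 -0.027  0.083] 32.4
```

```bash
python3 -m crank '[{"turn":[-0.021,-0.027,0.083],"slide":[0.029,0.083,0.101],"fingers":-1},{"turn":[-0.021,-0.027,0.083],"slide":[0.029,0.083,0.101],"fingers":-1},{"turn":[-0.021,-0.027,0.083],"slide":[0.029,0.083,0.101],"fingers":-1},{"turn":[-0.021,-0.027,0.083],"slide":[0.029,0.083,0.101],"fingers":-1},{"turn":[-0.021,-0.027,0.083],"slide":[0.029,0.083,0.101],"fingers":-1}]' >/dev/null
python3 wp.py 2/8
```

```text
now [ 0.19  0.01 -0.23 -0.2  -1.41 -0.54] [ 0.431 -0.032  0.28 ] 0.0497 want q [-0.01  0.05 -0.24 -0.4  -1.42 -0.82]
slide [0.029 0.027 0.065] turn [-0.022 -0.028  0.082] 32.0
```

Tracking matches the plan, so I'll continue.

```bash
python3 -m crank '[{"turn":[-0.022,-0.028,0.082],"slide":[0.029,0.027,0.065],"fingers":-1},{"turn":[-0.022,-0.028,0.082],"slide":[0.029,0.027,0.065],"fingers":-1},{"turn":[-0.022,-0.028,0.082],"slide":[0.029,0.027,0.065],"fingers":-1},{"turn":[-0.022,-0.028,0.082],"slide":[0.029,0.027,0.065],"fingers":-1},{"turn":[-0.022,-0.028,0.082],"slide":[0.029,0.027,0.065],"fingers":-1}]' >/dev/null
python3 wp.py 3/8
```

```text
now [-0.02  0.05 -0.24 -0.41 -1.42 -0.82] [ 0.41  -0.034  0.249] 0.0497 want q [-0.21  0.1  -0.25 -0.61 -1.44 -1.1 ]
slide [ 0.01  -0.004  0.038] turn [-0.028 -0.025  0.081] 32.1
```

```bash
python3 -m crank '[{"turn":[-0.028,-0.025,0.081],"slide":[0.01,-0.004,0.038],"fingers":-1},{"turn":[-0.028,-0.025,0.081],"slide":[0.01,-0.004,0.038],"fingers":-1},{"turn":[-0.028,-0.025,0.081],"slide":[0.01,-0.004,0.038],"fingers":-1},{"turn":[-0.028,-0.025,0.081],"slide":[0.01,-0.004,0.038],"fingers":-1},{"turn":[-0.028,-0.025,0.081],"slide":[0.01,-0.004,0.038],"fingers":-1}]' >/dev/null
python3 wp.py 4/8
```

```text
now [-0.22  0.1  -0.25 -0.61 -1.44 -1.1 ] [ 0.405 -0.031  0.23 ] 0.0494 want q [-0.42  0.15 -0.26 -0.81 -1.45 -1.39]
slide [-0.035 -0.013 -0.003] turn [-0.034 -0.023  0.079] 32.0
```

```bash
python3 -m crank '[{"turn":[-0.034,-0.023,0.079],"slide":[-0.035,-0.013,-0.003],"fingers":-1},{"turn":[-0.034,-0.023,0.079],"slide":[-0.035,-0.013,-0.003],"fingers":-1},{"turn":[-0.034,-0.023,0.079],"slide":[-0.035,-0.013,-0.003],"fingers":-1},{"turn":[-0.034,-0.023,0.079],"slide":[-0.035,-0.013,-0.003],"fingers":-1},{"turn":[-0.034,-0.023,0.079],"slide":[-0.035,-0.013,-0.003],"fingers":-1}]' >/dev/null
python3 wp.py 5/8
```

```text
now [-0.42  0.15 -0.25 -0.81 -1.45 -1.39] [ 0.423 -0.035  0.228] 0.0497 want q [-0.62  0.19 -0.26 -1.01 -1.46 -1.67]
slide [-0.077  0.015 -0.045] turn [-0.042 -0.018  0.074] 31.4
```

```bash
python3 -m crank '[{"turn":[-0.042,-0.018,0.074],"slide":[-0.077,0.015,-0.045],"fingers":-1},{"turn":[-0.042,-0.018,0.074],"slide":[-0.077,0.015,-0.045],"fingers":-1},{"turn":[-0.042,-0.018,0.074],"slide":[-0.077,0.015,-0.045],"fingers":-1},{"turn":[-0.042,-0.018,0.074],"slide":[-0.077,0.015,-0.045],"fingers":-1},{"turn":[-0.042,-0.018,0.074],"slide":[-0.077,0.015,-0.045],"fingers":-1}]' >/dev/null
python3 wp.py 6/8
```

```text
now [-0.62  0.19 -0.26 -1.01 -1.46 -1.67] [ 0.457 -0.06   0.242] 0.0499 want q [-0.82  0.24 -0.27 -1.21 -1.48 -1.95]
slide [-0.1    0.073 -0.082] turn [-0.049 -0.009  0.07 ] 30.8
```

```bash
python3 -m crank '[{"turn":[-0.049,-0.009,0.07],"slide":[-0.1,0.073,-0.082],"fingers":-1},{"turn":[-0.049,-0.009,0.07],"slide":[-0.1,0.073,-0.082],"fingers":-1},{"turn":[-0.049,-0.009,0.07],"slide":[-0.1,0.073,-0.082],"fingers":-1},{"turn":[-0.049,-0.009,0.07],"slide":[-0.1,0.073,-0.082],"fingers":-1},{"turn":[-0.049,-0.009,0.07],"slide":[-0.1,0.073,-0.082],"fingers":-1}]' >/dev/null
python3 wp.py 7/8
```

```text
now [-0.82  0.24 -0.27 -1.22 -1.48 -1.95] [ 0.499 -0.117  0.268] 0.0497 want q [-1.03  0.29 -0.28 -1.42 -1.49 -2.23]
slide [-0.084  0.147 -0.117] turn [-0.052  0.004  0.065] 29.9
```

```bash
python3 -m crank '[{"turn":[-0.052,0.004,0.065],"slide":[-0.084,0.147,-0.117],"fingers":-1},{"turn":[-0.052,0.004,0.065],"slide":[-0.084,0.147,-0.117],"fingers":-1},{"turn":[-0.052,0.004,0.065],"slide":[-0.084,0.147,-0.117],"fingers":-1},{"turn":[-0.052,0.004,0.065],"slide":[-0.084,0.147,-0.117],"fingers":-1},{"turn":[-0.052,0.004,0.065],"slide":[-0.084,0.147,-0.117],"fingers":-1}]' >/dev/null
python3 wp.py 8/8
```

```text
now [-1.03  0.29 -0.28 -1.42 -1.49 -2.23] [ 0.528 -0.209  0.302] 0.0499 want q [-1.23  0.34 -0.29 -1.62 -1.51 -2.51]
slide [-0.021  0.216 -0.144] turn [-0.052  0.019  0.058] 28.9
```

```bash
python3 -m crank '[{"turn":[-0.052,0.019,0.058],"slide":[-0.021,0.216,-0.144],"fingers":-1},{"turn":[-0.052,0.019,0.058],"slide":[-0.021,0.216,-0.144],"fingers":-1},{"turn":[-0.052,0.019,0.058],"slide":[-0.021,0.216,-0.144],"fingers":-1},{"turn":[-0.052,0.019,0.058],"slide":[-0.021,0.216,-0.144],"fingers":-1},{"turn":[-0.052,0.019,0.058],"slide":[-0.021,0.216,-0.144],"fingers":-1}]' >/dev/null
python3 wp.py 1
python3 - <<'E'
from h import *
for n in('side','top','wrist'):
    f=grab_frame(n);cv2.imwrite(f'pics/{n}10.png',f[:,:,::-1])
f=cv2.imread('pics/side10.png');cv2.imwrite('pics/side10c.png',cv2.resize(f[0:230,200:480],None,fx=2.5,fy=2.5))
E
```

```text
now [-1.23  0.34 -0.29 -1.62 -1.51 -2.51] [ 0.529 -0.334  0.341] 0.0498 want q [-1.23  0.34 -0.29 -1.62 -1.51 -2.51]
slide [-0.003 -0.    -0.001] turn [-0.    -0.001  0.   ] 0.3
```

View pics/side10c.png

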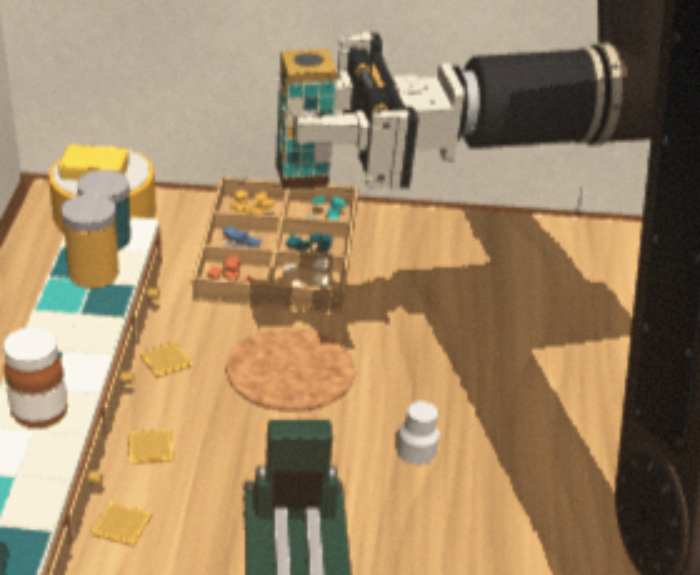

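View pics/top10.png

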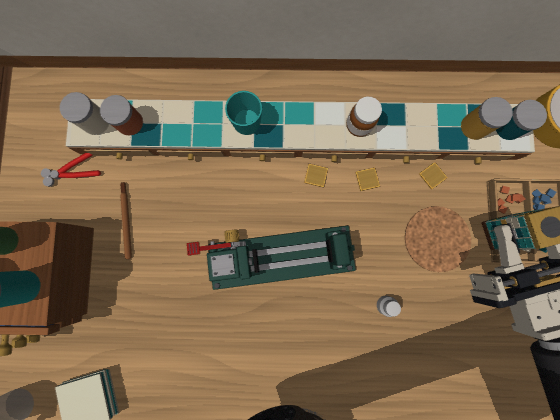

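View pics/wrist10.png

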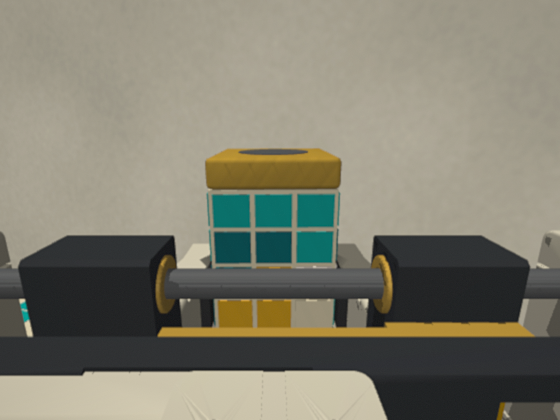

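The pillar is upright, brass end up, at crop (305,50)–(305,185). I'll overlay the expected box to check for tilt or slip.

```bash
cat > ov.py <<'E'
import sys
from h import *
n=sys.argv[1];out=sys.argv[2];x0,y0,x1,y1=map(int,sys.argv[3:7]);sc=float(sys.argv[7])
s=get_state();m=R.from_euler('xyz',s['ee_rot']).as_matrix();print(s['eef_pos'].round(4),m[:,0].round(4))
f=grab_frame(n)[:,:,::-1].copy();cam=get_calibration(n)
c=s['eef_pos']-.016*m[:,2];g=cv2.resize(f[y0:y1,x0:x1],None,fx=sc,fy=sc,interpolation=cv2.INTER_CUBIC)
T=lambda X:tuple(int(v) for v in (proj(n,X,cam)-[x0,y0]+.5)*sc)
C=lambda a,b,h:c+.025*a*m[:,1]+.025*b*m[:,2]+h*m[:,0]
ab=[(-1,-1),(1,-1),(1,1),(-1,1)]
for i in range(4):
    cv2.line(g,T(C(*ab[i],-.074)),T(C(*ab[i-1],-.074)),(255,0,255),1);cv2.line(g,T(C(*ab[i],.056)),T(C(*ab[i-1],.056)),(0,0,255),1);cv2.line(g,T(C(*ab[i],-.074)),T(C(*ab[i],.056)),(255,255,0),1)
mt=np.array([.5127,-.338,.006]);
for k in range(72):cv2.circle(g,T(mt+[.08*np.cos(k/72*6.283),.08*np.sin(k/72*6.283),0]),1,(0,0,255),-1)
cv2.circle(g,T(mt),2,(0,0,255),-1)
cv2.imwrite(out,g)
E
python3 ov.py side pics/ov1.png 270 0 360 170 3.5; python3 ov.py top pics/ov2.png 400 180 560 300 4.5
```

```text
[ 0.5298 -0.3326  0.3428] [-0.0054  0.0102  0.9999]
[ 0.5301 -0.3327  0.3432] [-0.0058  0.0103  0.9999]
```

View pics/ov1.png

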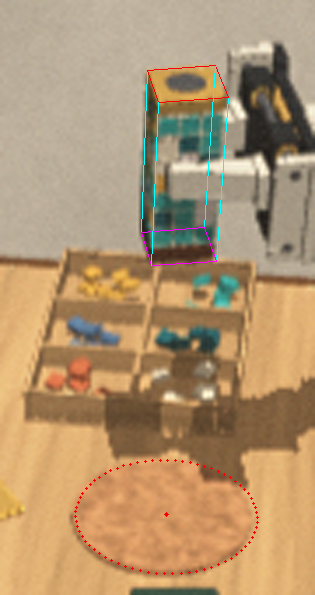

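View pics/ov2.png

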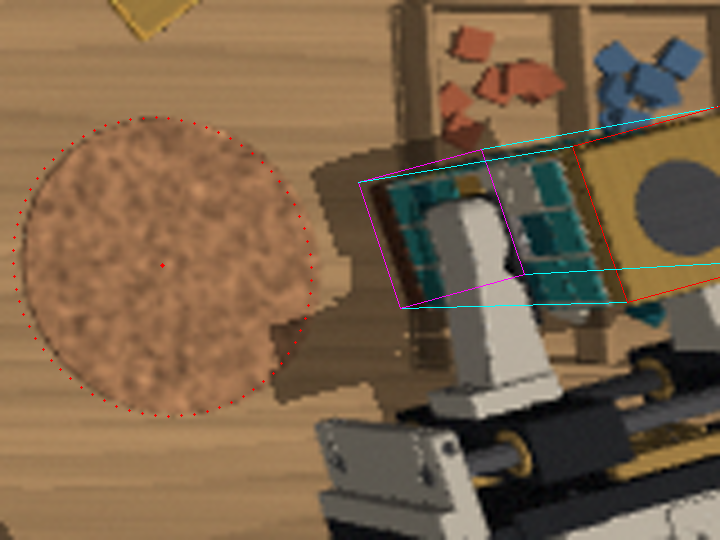

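The box fits well in both views, with no slip. Now I'll descend.

```bash
cat > dn.py <<'E'
import sys
from kin import *
np.set_printoptions(suppress=True)
H=horiz(np.radians(15));z=H.as_matrix()[:,2];s=get_state()
p=np.array([.513,-.339,0])+z*.016+[0,0,float(sys.argv[1])]
Rc=R.from_euler('xyz',s['ee_rot']);print(s['t'],s['eef_pos'].round(4),s['force'].round(1),s['width'].round(4) if hasattr(s['width'],'round') else s['width'],'x',Rc.as_matrix()[:,0].round(4),s['q'].round(2))
print('slide',(Rc.inv().apply(p-s['eef_pos'])/.5).round(4),'turn',((Rc.inv()*H).as_rotvec()/2/np.pi).round(4))
E
python3 dn.py .12
```

```text
13.7333 [ 0.5302 -0.3328  0.3434] [-0.5 -0.8 -4.7] 0.05001885465162961 x [-0.0062  0.0099  0.9999] [-1.22  0.33 -0.28 -1.62 -1.51 -2.51]
slide [-0.4468 -0.0019 -0.006 ] turn [-0.0014 -0.0005  0.0018]
```

```bash
python3 -m crank '[{"turn":[-0.0014,-0.0005,0.0018],"slide":[-0.06,-0.002,-0.006],"fingers":-1},{"turn":[-0.0014,-0.0005,0.0018],"slide":[-0.12,-0.002,-0.006],"fingers":-1},{"turn":[-0.0014,-0.0005,0.0018],"slide":[-0.18,-0.002,-0.006],"fingers":-1},{"turn":[-0.0014,-0.0005,0.0018],"slide":[-0.24,-0.002,-0.006],"fingers":-1},{"turn":[-0.0014,-0.0005,0.0018],"slide":[-0.28,-0.002,-0.006],"fingers":-1}]' >/dev/null
python3 dn.py .12
```

```text
14.15 [ 0.528  -0.3336  0.2007] [ 0.2  0.2 -5.5] 0.04980602722689955 x [ 0.0008 -0.0025  1.    ] [-1.24  0.62 -0.34 -1.63 -1.53 -2.19]
slide [-0.1613  0.003   0.0002] turn [ 0.0001  0.     -0.0004]
```

```bash
python3 -m crank '[{"turn":[0,0,0],"slide":[-0.04,0.002,0],"fingers":-1},{"turn":[0,0,0],"slide":[-0.08,0.002,0],"fingers":-1},{"turn":[0,0,0],"slide":[-0.12,0.002,0],"fingers":-1},{"turn":[0,0,0],"slide":[-0.16,0.002,0],"fingers":-1},{"turn":[0,0,0],"slide":[-0.18,0.002,0],"fingers":-1}]' >/dev/null
python3 -m crank '[{"turn":[0,0,0],"slide":[0,0,0],"fingers":-1},{"turn":[0,0,0],"slide":[0,0,0],"fingers":-1}]' >/dev/null
python3 dn.py .080
python3 ov.py side pics/ov3.png 260 80 370 180 5; python3 ov.py top pics/ov4.png 400 180 560 300 4.5
```

```text
14.7333 [ 0.5283 -0.335   0.1133] [ 0.7  0.1 -4. ] 0.04960395274997291 x [-0.0006 -0.0038  1.    ] [-1.24  0.81 -0.32 -1.64 -1.54 -2.02]
slide [-0.0666  0.0001  0.0003] turn [ 0.0004 -0.0003 -0.0006]
[ 0.5283 -0.335   0.1133] [-6.0e-04 -3.8e-03  1.0e+00]
[ 0.5282 -0.3352  0.1141] [-0.0012 -0.0027  1.    ]
```

View pics/ov3.png

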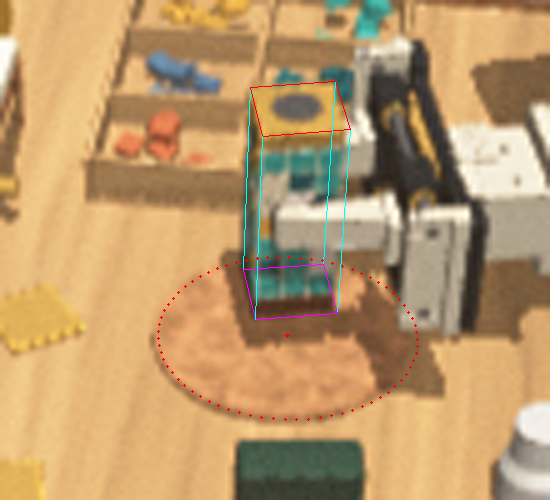

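View pics/ov4.png

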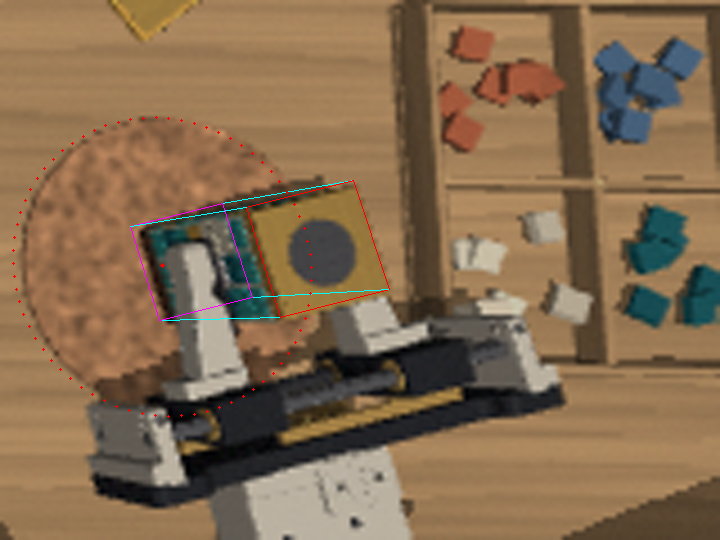

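Aligned, with about 33 mm still to go. I'll lower it, slowing down near the mat.

```bash
python3 -m crank '[{"turn":[0,0,0],"slide":[-0.015,0,0],"fingers":-1},{"turn":[0,0,0],"slide":[-0.03,0,0],"fingers":-1},{"turn":[0,0,0],"slide":[-0.045,0,0],"fingers":-1},{"turn":[0,0,0],"slide":[-0.052,0,0],"fingers":-1},{"turn":[0,0,0],"slide":[-0.052,0,0],"fingers":-1}]' >/dev/null
python3 dn.py .080
python3 -m crank '[{"turn":[0,0,0],"slide":[-0.002,0,0],"fingers":-1},{"turn":[0,0,0],"slide":[-0.004,0,0],"fingers":-1},{"turn":[0,0,0],"slide":[-0.005,0,0],"fingers":-1},{"turn":[0,0,0],"slide":[-0.006,0,0],"fingers":-1},{"turn":[0,0,0],"slide":[-0.006,0,0],"fingers":-1}]' >/dev/null
python3 dn.py .080
```

```text
15.25 [ 0.5277 -0.3349  0.0861] [-1.6  0.7 -4.8] 0.04987995758710329 x [ 0.0004 -0.0057  1.    ] [-1.24  0.87 -0.31 -1.64 -1.54 -1.97]
slide [-0.0121  0.0005  0.0015] turn [ 0.0006 -0.0002 -0.0009]
15.6667 [ 0.5278 -0.335   0.0844] [-0.6 -0.2 -5. ] 0.049881513519998234 x [-0.0005 -0.0038  1.    ] [-1.24  0.87 -0.31 -1.64 -1.54 -1.96]
slide [-0.0088  0.      0.0013] turn [ 0.0006 -0.0002 -0.0006]
```

```bash
python3 -m crank '[{"turn":[0.0005,-0.0002,-0.0005],"slide":[-0.002,0,0],"fingers":-1},{"turn":[0.0005,-0.0002,-0.0005],"slide":[-0.004,0,0],"fingers":-1},{"turn":[0.0005,-0.0002,-0.0005],"slide":[-0.004,0,0],"fingers":-1},{"turn":[0.0005,-0.0002,-0.0005],"slide":[-0.004,0,0],"fingers":-1}]' >/dev/null
python3 dn.py .080
python3 -m crank '[{"turn":[0,0,0],"slide":[-0.002,0,0],"fingers":-1},{"turn":[0,0,0],"slide":[-0.003,0,0],"fingers":-1},{"turn":[0,0,0],"slide":[-0.003,0,0],"fingers":-1},{"turn":[0,0,0],"slide":[-0.003,0,0],"fingers":-1}]' >/dev/null
python3 dn.py .080
```

```text
16.0 [ 0.5278 -0.335   0.0823] [ 0.4  0.2 -5.3] 0.04977412663844028 x [-0.     -0.0007  1.    ] [-1.24  0.88 -0.3  -1.64 -1.54 -1.96]
slide [-0.0046  0.0001  0.0013] turn [ 0.0001 -0.     -0.0001]
16.3333 [ 0.5278 -0.335   0.0808] [-0.1  0.  -5.2] 0.0499616615731677 x [-0.     -0.0008  1.    ] [-1.24  0.88 -0.3  -1.64 -1.54 -1.96]
slide [-0.0016  0.0001  0.0013] turn [ 0.0001 -0.     -0.0001]
```

```bash
python3 -m crank '[{"turn":[0,0,0],"slide":[-0.001,0,0],"fingers":-1},{"turn":[0,0,0],"slide":[-0.002,0,0],"fingers":-1},{"turn":[0,0,0],"slide":[-0.002,0,0],"fingers":-1},{"turn":[0,0,0],"slide":[-0.002,0,0],"fingers":-1}]' >/dev/null
python3 dn.py .080
python3 -m crank '[{"turn":[0,0,0],"slide":[-0.001,0,0],"fingers":-1},{"turn":[0,0,0],"slide":[-0.002,0,0],"fingers":-1},{"turn":[0,0,0],"slide":[-0.002,0,0],"fingers":-1},{"turn":[0,0,0],"slide":[-0.002,0,0],"fingers":-1}]' >/dev/null
python3 dn.py .080
```

```text
16.6667 [ 0.5278 -0.335   0.0798] [ 0.7 -0.4 -5.1] 0.04994404338802073 x [-0.0001 -0.0008  1.    ] [-1.24  0.88 -0.3  -1.64 -1.54 -1.96]
slide [0.0004 0.0001 0.0013] turn [ 0.0001 -0.     -0.0001]
17.0 [ 0.5278 -0.335   0.0788] [ 0.6  0.2 -4.4] 0.04964610189102078 x [-0.     -0.0008  1.    ] [-1.24  0.88 -0.3  -1.64 -1.54 -1.96]
slide [0.0024 0.0001 0.0013] turn [ 0.0001 -0.     -0.0001]
```

```bash
for i in 1 2; do :; done
python3 -m crank '[{"turn":[0,0,0],"slide":[-0.001,0,0],"fingers":-1},{"turn":[0,0,0],"slide":[-0.002,0,0],"fingers":-1},{"turn":[0,0,0],"slide":[-0.002,0,0],"fingers":-1},{"turn":[0,0,0],"slide":[-0.002,0,0],"fingers":-1}]' >/dev/null
python3 dn.py .080
python3 ov.py side pics/ov5.png 270 90 360 180 6
python3 ov.py top pics/ov6.png 400 180 520 270 6
```

```text
17.3333 [ 0.5278 -0.335   0.0785] [-2.2 -1.1  0.4] 0.04969759629224038 x [-0.0013 -0.0007  1.    ] [-1.24  0.89 -0.3  -1.64 -1.55 -1.95]
slide [0.003  0.0001 0.0014] turn [ 0.0001 -0.0002 -0.    ]
[ 0.5278 -0.335   0.0785] [-1.3e-03 -7.0e-04  1.0e+00]
[ 0.5278 -0.335   0.0785] [-1.3e-03 -7.0e-04  1.0e+00]
```

View pics/ov5.png

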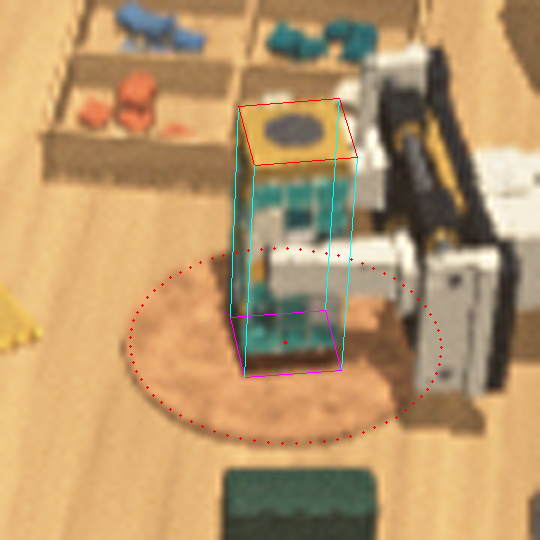

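View pics/ov6.png

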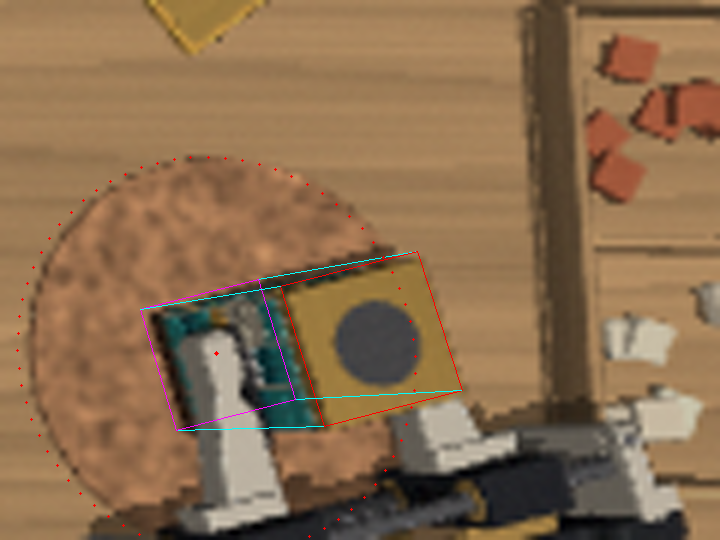

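On contact the vertical force went from −4.8 to +0.4 N, so the mat now carries the pillar. It is upright and near the mat centre. I'll open the fingers.

```bash
python3 -m crank '[{"turn":[0,0,0],"slide":[0,0,0],"fingers":0.2},{"turn":[0,0,0],"slide":[0,0,0],"fingers":0.3},{"turn":[0,0,0],"slide":[0,0,0],"fingers":0.5},{"turn":[0,0,0],"slide":[0,0,0],"fingers":1},{"turn":[0,0,0],"slide":[0,0,0],"fingers":1}]'
python3 -m crank '[{"turn":[0,0,0],"slide":[0,0,0],"fingers":1},{"turn":[0,0,0],"slide":[0,0,0],"fingers":1},{"turn":[0,0,0],"slide":[0,0,0],"fingers":1}]'
python3 - <<'E'
from h import *
cv2.imwrite('pics/wrist11.png',grab_frame('wrist')[:,:,::-1])
f=grab_frame('side');cv2.imwrite('pics/side11.png',cv2.resize(f[90:190,260:380,::-1],None,fx=5,fy=5))
E
python3 dn.py .08
# feasibility of retreat
python3 - <<'E'
from kin import *
q=get_state()['q'];r0=FK(V,q)
for d in(.04,.08,.1,.12):
    s=IK(r0[0]-d*r0[1].as_matrix()[:,2],r0[1],seeds=[q]);print(d,s and s[0].round(2))
E
```

```text
t: 17.85
eef_pos: [0.5279, -0.3349, 0.0778]
ee_rot: [-1.18, -1.57, -1.7]
force: [-0.6, -0.2, -0.0]
width: 0.0715
t: 18.1
eef_pos: [0.5278, -0.335, 0.0778]
ee_rot: [-1.245, -1.57, -1.636]
force: [-0.3, -0.2, -0.1]
width: 0.0865
18.2 [ 0.5278 -0.335   0.0778] [-0.5 -0.3  0.2] 0.08740745166347372 x [-0.     -0.0007  1.    ] [-1.24  0.89 -0.3  -1.64 -1.54 -1.95]
slide [0.0043 0.0001 0.0013] turn [ 0.0001 -0.     -0.0001]
0.04 [-1.3   0.89 -0.3  -1.58 -1.57 -1.95]
0.08 [-1.36  0.89 -0.3  -1.52 -1.59 -1.95]
0.1 [-1.4   0.89 -0.3  -1.49 -1.6  -1.96]
0.12 [-1.43  0.89 -0.3  -1.46 -1.62 -1.96]
```

View pics/wrist11.png

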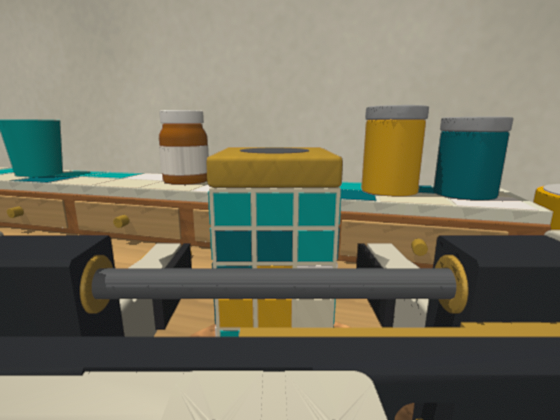

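View pics/side11.png

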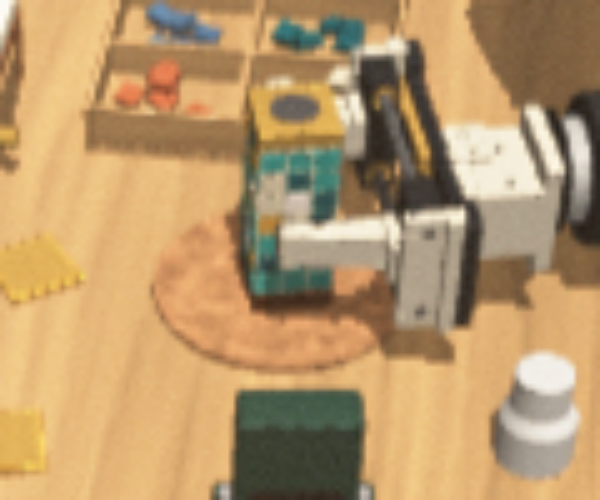

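The fingers are open and clear of the pillar on both sides. I'll back out along the hand's axis.

```bash
python3 -m crank '[{"turn":[0,0,0],"slide":[0,0,-0.02],"fingers":1},{"turn":[0,0,0],"slide":[0,0,-0.06],"fingers":1},{"turn":[0,0,0],"slide":[0,0,-0.1],"fingers":1},{"turn":[0,0,0],"slide":[0,0,-0.15],"fingers":1},{"turn":[0,0,0],"slide":[0,0,-0.2],"fingers":1}]'
python3 -m crank '[{"turn":[0,0,0],"slide":[0,0,0],"fingers":1},{"turn":[0,0,0],"slide":[0,0,0],"fingers":1},{"turn":[0,0,0],"slide":[0,0,0],"fingers":1}]'
python3 - <<'E'
from h import *
f=grab_frame('side');cv2.imwrite('pics/side12.png',f[:,:,::-1])
f=grab_frame('top');cv2.imwrite('pics/top12.png',f[:,:,::-1])
cv2.imwrite('pics/top12c.png',cv2.resize(f[180:300,180:520,::-1],None,fx=2.3,fy=2.3))
E
```

```text
t: 18.62
eef_pos: [0.4297, -0.3607, 0.0778]
ee_rot: [-1.375, -1.57, -1.504]
force: [-1.1, -0.8, -0.6]
width: 0.0875
t: 18.87
eef_pos: [0.431, -0.3612, 0.0779]
ee_rot: [-1.181, -1.57, -1.701]
force: [0.9, 0.5, -0.1]
width: 0.088
```

View pics/top12.png

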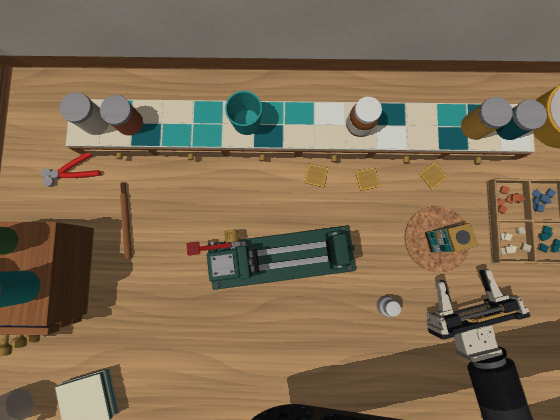

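View pics/side12.png

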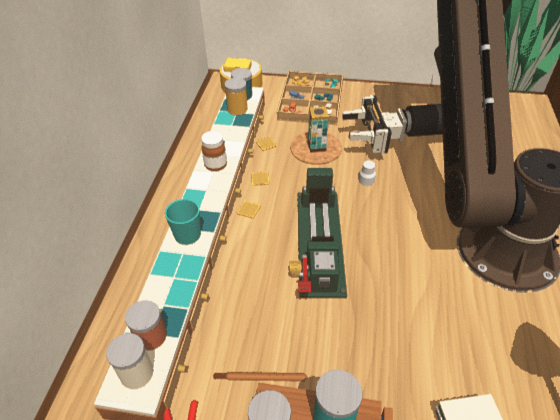

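The pillar is standing on the mat in both views, with its brass top at about (463,237) in the top image. The hand is clear and nothing else has moved. I'll check the numbers and hand in.

```bash
python3 - <<'E'
from h import *
f=cv2.imread('pics/top12.png');print('top centre',back('top',(463,237),.136),'foot est',np.array([.5278,-.335])-.016*np.array([.966,.259]))
a=cv2.imread('pics/top0.png').astype(int)
for n,(x0,y0,x1,y1) in dict(cap=(370,290,410,325),cup=(220,85,270,140),jar=(340,90,390,140),gold=(300,158,450,195),stick=(115,175,140,265)).items(): print(n,np.abs(a-f)[y0:y1,x0:x1].mean().round(1))
s=get_state();print(s['force'],np.abs(s['qd']).max());job_done()
E
```

```text
top centre [ 0.50992094 -0.34164805  0.136     ] foot est [ 0.512344 -0.339144]
cap 1.1
cup 1.2
jar 1.1
gold 1.0
stick 1.1
[-0.13574894  0.51490208 -0.57225769] 0.00896663336432026
the job is handed in; nothing more can be done
```

The pillar is standing upright on its wooden foot in the middle of the cork mat, and the job is handed in at about 19 s of the 72 s allowed. `job_done()` reports no verdict, so this rests on my own checks.

**What I did:** I pressed the red tab about 10 mm at roughly 8 N and held it until two top views showed the jaw stopped, with about 37 mm of gap behind the foot. I then gripped the pillar, lifted it straight out, turned it foot-down in the air and lowered it onto the mat. Contact was gentle: the vertical force went from −4.8 N to +0.4 N. After that I opened the fingers and backed the hand out 100 mm.

**Last checks:**
- **Position:** the hand's pose puts the foot about 1 mm from the measured mat centre. The camera puts the brass top about 5 mm from it; the limit is 40 mm.
- **Mat position:** the top and side cameras disagreed by about 10 mm on where the mat centre is, so I used the average. An overlay of the mat outline matched both views to a few mm.
- **Upright:** the hand was within 0.001 rad of vertical at release, and the pillar looks upright in both final views.
- **Jaw:** still fully back in the last pictures.
- **Other objects:** the cap, cup, jar, gold tiles and stick show no change from the first picture.
- **Robot:** at rest, with force readings at noise level.
- **Contact height:** the foot touched the mat about 1.5–2 mm lower than I had predicted, because my estimate of the grip point along the pillar was off by that much.

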